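# Set up the sprinkle slide at the doughnut icing bench

### The job

Get the sprinkle slide ready for the shift: first stand every steel shaker on the bench upright in a pocket of its own in the white carrier, then push the carrier along its rail right up to the stop at the forks, and then drop the two headed pins from their rack through the forks and the carrier's lugs until their heads sit flat on the forks. Slide the flat gauge blade fully home into the slot of the grey head, grip block against its face (at any point in the job), and leave the other things on the bench alone.

Things in the scene. Friction and masses are not known exactly. Their poses are not given: they have to be found in the camera images.
- shaker0: steel sprinkle shaker with a domed perforated lid, 62 mm diameter, 78 mm tall, heavy at the bottom, standing upright on the bench; origin at the centre of its underside, z up. One of up to three alike; some may be absent
- shaker1: steel sprinkle shaker with a domed perforated lid, 62 mm diameter, 78 mm tall, heavy at the bottom, standing upright on the bench; origin at the centre of its underside, z up. One of up to three alike; some may be absent
- shaker2: steel sprinkle shaker with a domed perforated lid, 62 mm diameter, 78 mm tall, heavy at the bottom, standing upright on the bench; origin at the centre of its underside, z up. One of up to three alike; some may be absent
- pin0: locking pin, upright in the rack at the start: steel shank 16 mm diameter, 52 mm long, its last 8 mm tapered; above it the head, a steel flange 34 mm diameter, 8 mm thick; above that a black grip 24 mm diameter, 34 mm tall. Origin on the axis at the flange's underside, z up. The two pins are alike; either goes in either fork
- pin1: locking pin, upright in the rack at the start: steel shank 16 mm diameter, 52 mm long, its last 8 mm tapered; above it the head, a steel flange 34 mm diameter, 8 mm thick; above that a black grip 24 mm diameter, 34 mm tall. Origin on the axis at the flange's underside, z up. The two pins are alike; either goes in either fork
- pin_rack: fixed white plastic block 110 x 56 x 60 mm (its x, y, z) with two upright holes 52 mm apart along its x in which the two pins are parked, flanges resting on its top 60 mm above the bench; origin at the centre of its underside
- blade: flat steel gauge blade 128 x 50 x 5 mm lying flat; on its rear end an upright black grip block, 48 (x) x 24 (y) mm, its top 50 mm above the blade's underside. Origin on the underside below the grip block's centre; x points to the blade's free tip, 104 mm ahead of the origin; the grip block's front face is 24 mm ahead; z up
- station: fixed slide station: white base plate 12 mm thick, 100 mm wide (x), 650 mm long (y from -340 to +310 mm); origin on the bench below the middle of the rail, x away from the robot, y to the left. Twin forks at y = -148 mm; at y = -220 to -340 mm the grey head, 100 x 120 mm, top 75 mm above the bench, its blade slot facing -x
- carrier (a joint): travel in m of the white carrier along the rail towards the station's -y: 0 at the loading end, 0.140 at the stop, where the holes of its two lugs (on its leading -y end) line up with the fork holes. Stays where left; 3 N friction. Carrier 82 mm wide, 242 mm long, three square pockets in a row, wall tops 74 mm above the bench
- push_post (a point): top centre of the black upright push post at the carrier's trailing (+y) end, 36 mm (x) x 16 mm (y), its top 125 mm above the bench and standing 51 mm above the pocket walls; moves with the carrier
- slot (a point): middle of the lower edge of the slot's mouth in the head's front face: 60 mm wide (y), 10 mm high, 100 mm deep, floor 12 mm above the bench, level with a 50 mm ledge before it. Axes as the station's. The blade goes in along +x, its x along this x; fully home its grip block touches the head's face (blade origin 24 mm before this point)
- pocket0 (a point): centre of the floor of a carrier pocket, 70 x 70 mm square inside, floor 38 mm above the bench, walls 36 mm high above the floor; pockets are 78 mm apart along y; moves with the carrier
- pocket1 (a point): centre of the floor of a carrier pocket, 70 x 70 mm square inside, floor 38 mm above the bench, walls 36 mm high above the floor; pockets are 78 mm apart along y; moves with the carrier
- pocket2 (a point): centre of the floor of a carrier pocket, 70 x 70 mm square inside, floor 38 mm above the bench, walls 36 mm high above the floor; pockets are 78 mm apart along y; moves with the carrier
- fork0 (a point): centre of the upright hole at the top face of the upper plate of the fork nearer the robot (station x = -28 mm), 70 mm above the bench. Fork: two plates 42 x 44 x 12 mm with holes 18 mm across, a 16 mm gap between them for the carrier's 12 mm lug (hole 20 mm). A seated pin's origin lies here
- fork1 (a point): centre of the upright hole at the top face of the upper plate of the fork farther from the robot (station x = +28 mm), 70 mm above the bench. Fork: two plates 42 x 44 x 12 mm with holes 18 mm across, a 16 mm gap between them for the carrier's 12 mm lug (hole 20 mm). A seated pin's origin lies here
- cup: yellow cup, 56 mm across, 80 mm tall; a bystander to be left alone
- spatula: kitchen spatula lying on the bench; a bystander to be left alone
- doughnut0: doughnut with dark icing, 92 mm across; a bystander to be left alone
- doughnut1: doughnut with pink icing, 92 mm across; a bystander to be left alone
- jar: closed jar, 80 mm across, 100 mm tall; a bystander to be left alone
- spray: plastic bottle, 70 mm across, 200 mm tall; a bystander to be left alone
Mind the look-alikes: they are no part of the job. Leave any orange look-alike of the shaker0 alone.

How it is judged:
On the way, in this order (a step that is already met when the one before it is completed fails the run):
1. every shaker stands upright in a carrier pocket, the carrier not yet at the forks (((horizontal distance between shaker0 and pocket0 below 0.013 m and z of shaker0 in the frame of pocket0 between -0.006 and 0.006 m and angle between shaker0's own z axis and vertical below 0.1 rad) or (horizontal distance between shaker0 and pocket1 below 0.013 m and z of shaker0 in the frame of pocket1 between -0.006 and 0.006 m and angle between shaker0's own z axis and vertical below 0.1 rad) or (horizontal distance between shaker0 and pocket2 below 0.013 m and z of shaker0 in the frame of pocket2 between -0.006 and 0.006 m and angle between shaker0's own z axis and vertical below 0.1 rad)) and ((horizontal distance between shaker1 and pocket0 below 0.013 m and z of shaker1 in the frame of pocket0 between -0.006 and 0.006 m and angle between shaker1's own z axis and vertical below 0.1 rad) or (horizontal distance between shaker1 and pocket1 below 0.013 m and z of shaker1 in the frame of pocket1 between -0.006 and 0.006 m and angle between shaker1's own z axis and vertical below 0.1 rad) or (horizontal distance between shaker1 and pocket2 below 0.013 m and z of shaker1 in the frame of pocket2 between -0.006 and 0.006 m and angle between shaker1's own z axis and vertical below 0.1 rad)) and ((horizontal distance between shaker2 and pocket0 below 0.013 m and z of shaker2 in the frame of pocket0 between -0.006 and 0.006 m and angle between shaker2's own z axis and vertical below 0.1 rad) or (horizontal distance between shaker2 and pocket1 below 0.013 m and z of shaker2 in the frame of pocket1 between -0.006 and 0.006 m and angle between shaker2's own z axis and vertical below 0.1 rad) or (horizontal distance between shaker2 and pocket2 below 0.013 m and z of shaker2 in the frame of pocket2 between -0.006 and 0.006 m and angle between shaker2's own z axis and vertical below 0.1 rad)) and value of joint carrier below 0.12 m), for 0.2 s.
2. the loaded carrier is against the stop at the forks (value of joint carrier above 0.136 m and ((horizontal distance between shaker0 and pocket0 below 0.013 m and z of shaker0 in the frame of pocket0 between -0.006 and 0.006 m and angle between shaker0's own z axis and vertical below 0.1 rad) or (horizontal distance between shaker0 and pocket1 below 0.013 m and z of shaker0 in the frame of pocket1 between -0.006 and 0.006 m and angle between shaker0's own z axis and vertical below 0.1 rad) or (horizontal distance between shaker0 and pocket2 below 0.013 m and z of shaker0 in the frame of pocket2 between -0.006 and 0.006 m and angle between shaker0's own z axis and vertical below 0.1 rad)) and ((horizontal distance between shaker1 and pocket0 below 0.013 m and z of shaker1 in the frame of pocket0 between -0.006 and 0.006 m and angle between shaker1's own z axis and vertical below 0.1 rad) or (horizontal distance between shaker1 and pocket1 below 0.013 m and z of shaker1 in the frame of pocket1 between -0.006 and 0.006 m and angle between shaker1's own z axis and vertical below 0.1 rad) or (horizontal distance between shaker1 and pocket2 below 0.013 m and z of shaker1 in the frame of pocket2 between -0.006 and 0.006 m and angle between shaker1's own z axis and vertical below 0.1 rad)) and ((horizontal distance between shaker2 and pocket0 below 0.013 m and z of shaker2 in the frame of pocket0 between -0.006 and 0.006 m and angle between shaker2's own z axis and vertical below 0.1 rad) or (horizontal distance between shaker2 and pocket1 below 0.013 m and z of shaker2 in the frame of pocket1 between -0.006 and 0.006 m and angle between shaker2's own z axis and vertical below 0.1 rad) or (horizontal distance between shaker2 and pocket2 below 0.013 m and z of shaker2 in the frame of pocket2 between -0.006 and 0.006 m and angle between shaker2's own z axis and vertical below 0.1 rad))), for 0.2 s.
3. both pins are seated, one in each fork ((((horizontal distance between pin0 and fork0 below 0.005 m and z of pin0 in the frame of fork0 between -0.004 and 0.003 m and angle between pin0's own z axis and vertical below 0.08 rad) and (horizontal distance between pin1 and fork1 below 0.005 m and z of pin1 in the frame of fork1 between -0.004 and 0.003 m and angle between pin1's own z axis and vertical below 0.08 rad)) or ((horizontal distance between pin0 and fork1 below 0.005 m and z of pin0 in the frame of fork1 between -0.004 and 0.003 m and angle between pin0's own z axis and vertical below 0.08 rad) and (horizontal distance between pin1 and fork0 below 0.005 m and z of pin1 in the frame of fork0 between -0.004 and 0.003 m and angle between pin1's own z axis and vertical below 0.08 rad))) and value of joint carrier above 0.136 m), for 0.2 s.
At the end, for the whole second after the job is handed in: Each shaker present upright on a pocket floor (13 mm of centre); carrier within 4 mm of its stop; a pin in each fork, upright, on axis within 5 mm, flange within 3 mm of the fork; blade straight in the slot, grip block within 5 mm of the head; all at rest and let go (all of step 3 and ((horizontal distance between shaker0 and pocket0 below 0.013 m and z of shaker0 in the frame of pocket0 between -0.006 and 0.006 m and angle between shaker0's own z axis and vertical below 0.1 rad) or (horizontal distance between shaker0 and pocket1 below 0.013 m and z of shaker0 in the frame of pocket1 between -0.006 and 0.006 m and angle between shaker0's own z axis and vertical below 0.1 rad) or (horizontal distance between shaker0 and pocket2 below 0.013 m and z of shaker0 in the frame of pocket2 between -0.006 and 0.006 m and angle between shaker0's own z axis and vertical below 0.1 rad)) and ((horizontal distance between shaker1 and pocket0 below 0.013 m and z of shaker1 in the frame of pocket0 between -0.006 and 0.006 m and angle between shaker1's own z axis and vertical below 0.1 rad) or (horizontal distance between shaker1 and pocket1 below 0.013 m and z of shaker1 in the frame of pocket1 between -0.006 and 0.006 m and angle between shaker1's own z axis and vertical below 0.1 rad) or (horizontal distance between shaker1 and pocket2 below 0.013 m and z of shaker1 in the frame of pocket2 between -0.006 and 0.006 m and angle between shaker1's own z axis and vertical below 0.1 rad)) and ((horizontal distance between shaker2 and pocket0 below 0.013 m and z of shaker2 in the frame of pocket0 between -0.006 and 0.006 m and angle between shaker2's own z axis and vertical below 0.1 rad) or (horizontal distance between shaker2 and pocket1 below 0.013 m and z of shaker2 in the frame of pocket1 between -0.006 and 0.006 m and angle between shaker2's own z axis and vertical below 0.1 rad) or (horizontal distance between shaker2 and pocket2 below 0.013 m and z of shaker2 in the frame of pocket2 between -0.006 and 0.006 m and angle between shaker2's own z axis and vertical below 0.1 rad)) and x of blade in the frame of slot between -0.029 and -0.018 m and y of blade in the frame of slot between -0.006 and 0.006 m and z of blade in the frame of slot between -0.003 and 0.004 m and angle between the x axis of blade and the x axis of slot, either way round below 0.12 rad and linear speed of each of shaker0, shaker1, shaker2, pin0, pin1, blade below 0.02 m/s); the robot touches nothing.
It fails at once if a bystander is shifted by more than 60 mm (distance of any of cup, spatula, doughnut0, doughnut1, jar, spray from where it was at the start of the episode above 0.06 m).
Of shaker0, shaker1, shaker2 only 2 to 3 are there at a start; the rules pass over those that are not, and their reading is None.
At some moment in a run one of shaker0, shaker1, shaker2, blade may be knocked a few centimetres aside while the robot is not near it.
It also fails if it takes over 208 s, if anything falls off the work surface, if the arm or the gripper's body presses on something with over 40 N, if the wrist force passes 120 N, or if a joint passes its speed limit or range.

### The arm

A 7-joint arm with a two-finger parallel gripper is mounted at the origin on the work surface. World frame = base frame: x ahead of the robot, y to its left, z up, the work surface at z = 0. Lengths are in m, angles in rad, forces in N, time in s.
With the tool pointing down it reaches from about 0.4 to 0.85 m from the base axis. Payload 4.5 kg.
Tool frame: the origin (TCP) lies midway between the tips of the shut fingers; the grasp point (between the pads) lies 19 mm behind it; x points along the fingers, y is the direction in which the jaws open and shut, and the axes are right-handed (so a half turn about x gives the same grasp; the last joint's range is limited). The gripper opens to 88 mm and grips with 3 to 60 N. Pads are 18 mm wide; open, the fingers measure 123 mm over their backs; the gripper's body (75 mm by 187 mm) begins 45 mm behind the grasp point.
Start: joints at [-1.142, 0.689, -0.195, 1.565, 0.157, 0.902, -0.215], TCP at [0.24, 0.577, 0.239] pointing down, gripper open.
Joint ranges: [-3.01, 3.01], [-0.46, 2.08], [-1.47, 1.51], [0.13, 2.56], [-1, 4.14], [0.04, 2.09], [-2.66, 2.66]. Speed limits (rad/s): [2.57, 2.57, 3.14, 3.14, 3.14, 3.14, 3.14].

### API

Orientations are given as a unit quaternion [x, y, z, w].
In Python, from plant import r gives the robot as it stands.
- The arm moves only by the tool arm_command, never from a script. Its argument "plan" is a list of rows, each a list of 5 numbers: the finger opening in m, from 0 to 0.0881, then the shift along the tool's x, y, z in m, then the turn about the tool's x in rad. In form: [[grip, dx, dy, dz, roll], ...]. A call has 1 to 12 rows; each row shifts and turns the commanded pose from where the row before left it, along the tool's axes as they then stand; what a row does not reach is not made up. A row lasts 1/8 s, in which the tool goes at most 62.5 mm and 10.7 degrees, less where a joint would pass 70% of its speed; a pose out of reach is approached as far as the arm can. A call is refused whole if a number of a shift passes 0.0625 or a number of a turn 0.188, either way. A call with a gripper value outside its range is refused whole. The fingers move at their own pace and stop on an object; "force" is the grip in N (left out, the last holds). Time passes only in rows, so rows that do not move let the fingers close. It gives the time, the measured TCP pose, the force and the opening at its end, in the units of the state.
- r.get_state(): the state, without advancing time (a new reading comes with each control period).
- r.snapshot(name): name is "side" or "top" or "wrist"; returns (picture, depth): 400x640x3 uint8, red, green, blue; 400x640 float32, m along the optical axis (not along the pixel's ray), 0 where there is no reading.
- r.calibration(name): a dict with "fx", "fy", "cx", "cy" (pixels), "k1" (the pictures are not rectified: a ray, as slopes to the right and down, at radius r is drawn at 1 + k1 r^2 times it, then the intrinsics apply), "eye" and "orientation" of the camera in the world; the wrist camera has in their place "mount" (4x4, takes a point from camera to tool coordinates, whose origin is the TCP and whose axes are the tool frame's). Camera axes: x right, y down, z forward; pixel columns grow to the right and rows downward; lengths in m; the calibration is good to about 2 mm. A picture is of the moment at which its call begins: read the wrist's pose just before it. calibration takes no time and is no camera call.
- r.finish_job(): hands the job in, once; it reports no verdict.
The state is a dict: "clock": time; "q": joint angles; "qd": joint speeds; "joint_torque": joint torques, N m; "tool_pos": TCP position; "eef_rot": TCP orientation; "contact_force": force on the tool from outside, world axes, zero at the start; "moment": the same for the moment, N m; "opening": opening from 0.0 (shut) to 1.0 (fully open).
Only numpy, scipy, OpenCV 4.12 (cv2) and the standard library are available. Lean on these libraries where they do the work, as an engineer would, in place of code of your own. Each camera call takes 0.05 s, during which the arm holds its last target.

## Working session

There is one attempt and no reset: what is moved stays moved. The work goes in short steps, Python scripts to look and compute and a tool call to move; the robot and the scene stay as the last step left them, time stands still between calls to the robot, and variables do not carry over. Pictures are saved under pics/ and viewed, and the job is handed in when it is done.

Besides the shell and the picture viewer there is one more tool, called after "Request:" as name(argument=value, ...), one argument or row to a line, values as JSON. arm_command: Moves the arm, as the interface text tells. Its arguments: {"type":"object","properties":{"plan":{"type":"array","items":{"type":"array","items":{"type":"number"}}},"force":{"type":"number"}},"required":["plan"]}

```bash
ls; mkdir -p pics
cat > h.py <<'E'
import numpy as np, cv2
from scipy.spatial.transform import Rotation as R
from plant import r
def cam(name,st=None):
    c=r.calibration(name)
    if 'mount' in c:
        st=st or r.get_state()
        T=np.eye(4);T[:3,:3]=R.from_quat(st['eef_rot']).as_matrix();T[:3,3]=st['tool_pos']
        return c,T@np.array(c['mount'])
    o=np.array(c['orientation']);T=np.eye(4)
    T[:3,:3]=R.from_quat(o).as_matrix() if o.size==4 else o
    T[:3,3]=c['eye'];return c,T
def snap(name,fn=None):
    st=r.get_state();c,T=cam(name,st)
    p,d=r.snapshot(name)
    if fn: cv2.imwrite('pics/'+fn,p[:,:,::-1]); np.savez('pics/'+fn[:-4]+'.npz',p=p,d=d,T=T)
    return p,d,c,T
def cloud(d,c,T):
    K=np.array([[c['fx'],0,c['cx']],[0,c['fy'],c['cy']],[0,0,1]])
    h,w=d.shape
    u,v=np.meshgrid(np.arange(w),np.arange(h))
    s=cv2.undistortPoints(np.stack([u,v],-1).reshape(-1,1,2).astype(np.float64),K,np.array([c['k1'],0,0,0,0.])).reshape(h,w,2)
    P=np.dstack([s[...,0]*d,s[...,1]*d,d])
    W=P@T[:3,:3].T+T[:3,3]
    W[d<=0]=np.nan
    return W
E
python3 - <<'E'
from h import *
print({k:np.round(v,3) if not isinstance(v,str) else v for k,v in r.get_state().items()})
for n in('side','top','wrist'):
    p,d,c,T=snap(n,n+'0.png');print(n,c,T.round(3).tolist())
E
```

```text
pics
{'clock': np.float64(0.0), 'q': array([-1.142,  0.69 , -0.195,  1.566,  0.157,  0.902, -0.215]), 'qd': array([ 0.   , -0.   ,  0.001,  0.001, -0.001,  0.001, -0.001]), 'joint_torque': array([-0.0000e+00, -5.2757e+01, -1.2670e+00, -1.5343e+01, -5.3000e-02,
        7.0000e-03,  0.0000e+00]), 'tool_pos': array([0.24 , 0.576, 0.238]), 'eef_rot': array([ 0.138,  0.693, -0.139,  0.693]), 'contact_force': array([-0.148, -0.897,  0.061]), 'moment': array([-0.033,  0.039,  0.05 ]), 'opening': np.float64(1.003)}
side {'fx': 469.8946467587562, 'fy': 469.8946467587562, 'cx': 322.62399800422327, 'cy': 186.6578735162338, 'k1': -0.13662131226394406, 'eye': array([-0.35218608,  0.91591619,  0.90076684]), 'orientation': array([-0.32492083,  0.81701886, -0.4380439 ,  0.18714747])} [[-0.719, -0.367, 0.59, -0.352], [-0.695, 0.405, -0.594, 0.916], [-0.021, -0.837, -0.546, 0.901], [0.0, 0.0, 0.0, 1.0]]
top {'fx': 415.30287795694977, 'fy': 415.30287795694977, 'cx': 322.570775404886, 'cy': 199.67705896028522, 'k1': -0.0399240112891551, 'eye': array([0.37654057, 0.059326  , 1.6766122 ]), 'orientation': array([ 0.708233  , -0.70486965,  0.03282224, -0.0220794 ])} [[0.004, -0.997, 0.078, 0.377], [-1.0, -0.005, -0.015, 0.059], [0.015, -0.078, -0.997, 1.677], [0.0, 0.0, 0.0, 1.0]]
wrist {'fx': 285.94146444143405, 'fy': 285.94146444143405, 'cx': 317.64221016540665, 'cy': 201.90025716139613, 'k1': -0.05331330729317725, 'mount': array([[ 2.80584276e-04, -3.00196973e-01,  9.53877193e-01,
        -1.45451127e-01],
       [ 9.99999936e-01,  2.95919520e-04, -2.01021805e-04,
         6.04313656e-05],
       [-2.21924744e-04,  9.53877188e-01,  3.00197036e-01,
        -7.82554434e-02],
       [ 0.00000000e+00,  0.00000000e+00,  0.00000000e+00,
         1.00000000e+00]])} [[0.384, 0.881, 0.277, 0.168], [0.923, -0.366, -0.117, 0.607], [-0.002, 0.3, -0.954, 0.383], [0.0, 0.0, 0.0, 1.0]]
```

View pics/top0.png

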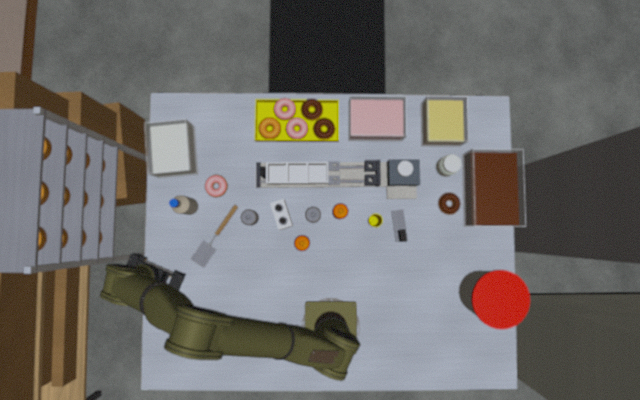

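View pics/side0.png

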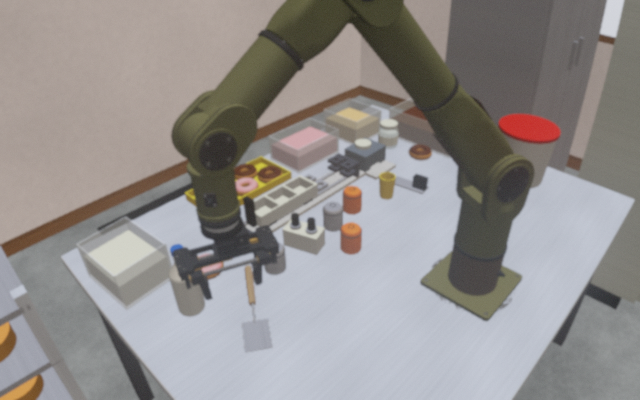

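View pics/wrist0.png

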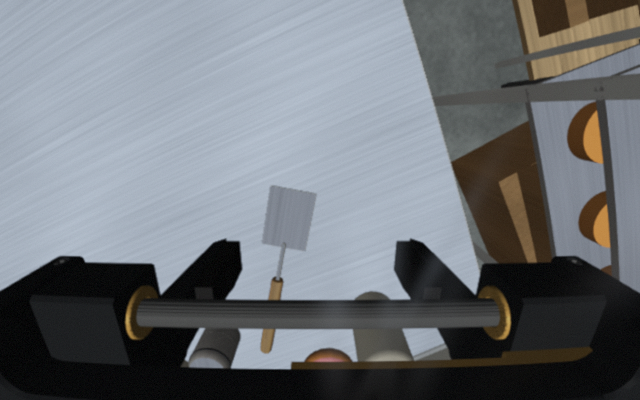

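Run:
```python
from h import *
z=np.load('pics/top0.npz');p,d,T=z['p'],z['d'],z['T']
c=r.calibration('top');W=cloud(d,c,T);np.save('W.npy',W)
cr=p[140:265,190:470,::-1]
cv2.imwrite('pics/topz.png',cv2.resize(cr,None,fx=2.85,fy=2.85,interpolation=cv2.INTER_CUBIC))
for n,(u,v) in dict(sh1=(249,217),sh2=(313,214),or1=(340,211),or2=(302,243),cup=(375,220),head=(405,168),headc=(395,180),jar=(449,165),bladegrip=(402,236),tip=(398,212),post=(260,174),rack=(280,214),post2=(262,172)).items():
    print(n,W[v,u].round(3), np.nanmedian(W[v-1:v+2,u-1:u+2].reshape(-1,3),0).round(3))
```

```text
sh1 [0.433 0.319 0.072] [0.433 0.318 0.075]
sh2 [0.446 0.072 0.077] [0.446 0.072 0.077]
or1 [ 0.457 -0.032  0.081] [ 0.457 -0.032  0.081]
or2 [0.334 0.113 0.082] [0.334 0.113 0.078]
cup [ 0.426 -0.178  0.001] [ 0.426 -0.178  0.003]
head [ 0.626 -0.285  0.084] [ 0.626 -0.285  0.086]
headc [ 0.58  -0.247  0.075] [ 0.579 -0.246  0.078]
jar [ 0.635 -0.45   0.108] [ 0.637 -0.452  0.1  ]
bladegrip [ 0.362 -0.277  0.049] [ 0.362 -0.277  0.05 ]
tip [ 0.458 -0.27   0.01 ] [ 0.458 -0.272  0.002]
post [0.593 0.272 0.124] [0.597 0.272 0.124]
rack [0.445 0.2   0.064] [0.445 0.2   0.059]
post2 [0.601 0.265 0.122] [0.601 0.265 0.125]
```

View pics/topz.png

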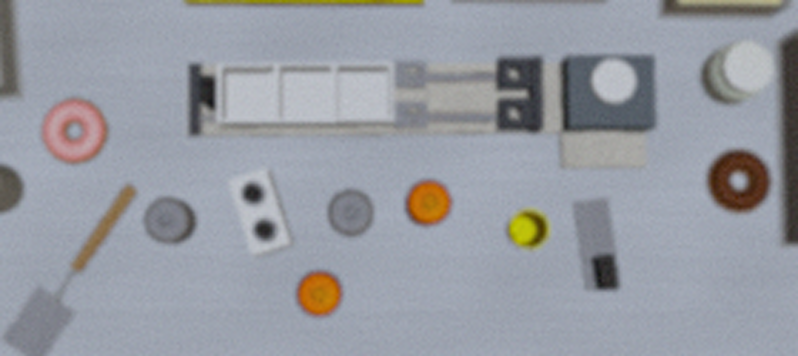

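Run:
```python
from h import *
W=np.load('W.npy');p=np.load('pics/top0.npz')['p']
st=r.get_state();print(R.from_quat(st['eef_rot']).as_matrix().round(3))
x,y,z=W[...,0],W[...,1],W[...,2]
def circ(cx,cy,z0,z1,rad):
    m=(np.hypot(x-cx,y-cy)<rad)&(z>z0)&(z<z1)
    q=W[m]; (a,b),rr=cv2.minEnclosingCircle(q[:,:2].astype(np.float32))
    return m.sum(),q.mean(0).round(4),(round(a,4),round(b,4),round(rr,4)),((q[:,:2].min(0)+q[:,:2].max(0))/2).round(4)
for n,(a,b) in dict(sh1=(.433,.319),sh2=(.446,.072)).items(): print(n,circ(a,b,.06,.095,.045))
def rect(mask,name):
    q=W[mask][:,:2].astype(np.float32);print(name,mask.sum(),cv2.minAreaRect(q),W[mask].mean(0).round(4))
rect((z>.11)&(z<.135)&(abs(x-.6)<.06)&(abs(y-.27)<.05),'post')
rect((z>.066)&(z<.082)&(abs(x-.6)<.1)&(y<-.2)&(y>-.37),'head')
rect((z>.064)&(z<.084)&(abs(x-.6)<.07)&(y<.27)&(y>-.02),'carrier')
rect((z>.06)&(z<.08)&(abs(x-.6)<.07)&(y<-.1)&(y>-.2),'forks')
rect((z>.05)&(z<.068)&(abs(x-.44)<.08)&(abs(y-.2)<.08),'rack')
rect((z>.085)&(z<.12)&(abs(x-.44)<.08)&(abs(y-.2)<.08),'pins')
rect((z>.035)&(z<.062)&(abs(x-.37)<.06)&(abs(y+.28)<.06),'grip')
hsv=cv2.cvtColor(p,cv2.COLOR_RGB2HSV)
# blade silhouette: darker than bench
```

```text
[[-0.     0.385  0.923]
 [-0.001  0.923 -0.385]
 [-1.    -0.001  0.   ]]
sh1 (np.int64(206), array([0.434 , 0.3211, 0.0739]), (0.434, 0.3225, 0.0313), array([0.4352, 0.3214]))
sh2 (np.int64(200), array([0.4457, 0.074 , 0.0743]), (0.4462, 0.0741, 0.0313), array([0.4462, 0.074 ]))
post 48 ((0.6063567399978638, 0.26491960883140564), (0.03477133437991142, 0.015769217163324356), 3.047248125076294) [0.6063 0.2648 0.1238]
head 595 ((0.6137789487838745, -0.28298884630203247), (0.10013271123170853, 0.12039007991552353), 0.5068604350090027) [ 0.6087 -0.2818  0.075 ]
carrier 372 ((0.6080530285835266, 0.13096189498901367), (0.08231281489133835, 0.26510968804359436), 0.4752509891986847) [0.6099 0.1353 0.074 ]
forks 319 ((0.6135339736938477, -0.15988488495349884), (0.060215722769498825, 0.10049661993980408), 89.52140045166016) [ 0.6107 -0.1607  0.0696]
rack 311 ((0.42364850640296936, 0.18789148330688477), (0.16385549306869507, 0.06777839362621307), 25.77342987060547) [0.4454 0.197  0.0603]
pins 64 ((0.446382999420166, 0.1984478235244751), (0.07400812208652496, 0.022428110241889954), 19.487062454223633) [0.446  0.1979 0.1013]
grip 83 ((0.3654656410217285, -0.28050363063812256), (0.047934044152498245, 0.02519194781780243), 6.610188007354736) [ 0.3653 -0.2798  0.049 ]
```

```bash
cat >> h.py <<'E'
def phi(st): 
    m=R.from_quat(st['eef_rot']).as_matrix();return np.arctan2(m[1,1],m[0,1])
def plan(tx,ty,tz,ph_deg=None,grip=None,step=.055,start=None,mod=True,vmax=.17):
    """rows to reach TCP target; ph = jaw-axis angle deg (mod 180)"""
    if start is None:
        st=r.get_state();p=np.array(st['tool_pos']);f=phi(st)
        if abs(st['qd']).max()>.02: print('moving')
    else: p=np.array(start[:3]);f=np.radians(start[3])
    dphi=0 if ph_deg is None else np.radians(ph_deg)-f
    if mod: dphi=(dphi+np.pi/2)%np.pi-np.pi/2
    d=np.array([tx,ty,tz])-p
    n=max(1,int(np.ceil(np.linalg.norm(d)/step)),int(np.ceil(abs(dphi)/vmax)))
    rows=[];
    pc=p.copy();fc=f;roll=round(-dphi/n,3)
    for i in range(n):
        tgt=p+d*(i+1)/n; w=tgt-pc
        loc=np.array([-w[2], w[0]*np.cos(fc)+w[1]*np.sin(fc), w[0]*np.sin(fc)-w[1]*np.cos(fc)]).round(3)
        rows.append([grip if grip is not None else .088,*[float(a) for a in loc],roll])
        pc=pc+np.array([np.cos(fc)*loc[1]+np.sin(fc)*loc[2],np.sin(fc)*loc[1]-np.cos(fc)*loc[2],-loc[0]]);fc-=roll
    print('rows',n,str(rows).replace(' ',''));print('end',pc.round(4),round(np.degrees(fc),2))
    return [*pc,np.degrees(fc)]
E
python3 - <<'E'
from h import *
W=np.load('W.npy');x,y,z=W[...,0],W[...,1],W[...,2]
m=(abs(x-.61)<.026)&(z>.028)&(z<.048)&(y>0)&(y<.26)
ys=np.sort(y[m]);h,e=np.histogram(ys,bins=np.arange(-.01,.27,.005));print(list(zip(e.round(3),h)))
m=(abs(x-.61)<.03)&(z>.066)&(z<.08)&(y>-.02)&(y<.26)
h,e=np.histogram(y[m],bins=np.arange(-.03,.27,.005));print(list(zip(e.round(3),h)))
for a,b in((0,.09),(.09,.165),(.17,.245)):
    m=(abs(x-.61)<.05)&(z>.028)&(z<.046)&(y>a)&(y<b);q=W[m];print(q.mean(0),(q.min(0)+q.max(0))/2,q.min(0),q.max(0))
s=plan(.45,.33,.24,0)
E
```

```text
[(np.float64(-0.01), np.int64(0)), (np.float64(-0.005), np.int64(0)), (np.float64(0.0), np.int64(1)), (np.float64(0.005), np.int64(0)), (np.float64(0.01), np.int64(1)), (np.float64(0.015), np.int64(0)), (np.float64(0.02), np.int64(0)), (np.float64(0.025), np.int64(26)), (np.float64(0.03), np.int64(13)), (np.float64(0.035), np.int64(13)), (np.float64(0.04), np.int64(13)), (np.float64(0.045), np.int64(26)), (np.float64(0.05), np.int64(13)), (np.float64(0.055), np.int64(13)), (np.float64(0.06), np.int64(11)), (np.float64(0.065), np.int64(26)), (np.float64(0.07), np.int64(13)), (np.float64(0.075), np.int64(13)), (np.float64(0.08), np.int64(14)), (np.float64(0.085), np.int64(24)), (np.float64(0.09), np.int64(13)), (np.float64(0.095), np.int64(0)), (np.float64(0.1), np.int64(7)), (np.float64(0.105), np.int64(19)), (np.float64(0.11), np.int64(13)), (np.float64(0.115), np.int64(13)), (np.float64(0.12), np.int64(22)), (np.float64(0.125), np.int64(17)), (np.float64(0.13), np.int64(13)), (np.float64(0.135), np.int64(13)), (np.float64(0.14), np.int64(25)), (np.float64(0.145), np.int64(14)), (np.
[... 2903 characters left out ...]
1758] [0.56964853 0.02525679 0.02899292] [0.64667954 0.08943223 0.04584224]
[0.61194301 0.13205984 0.03791682] [0.61310949 0.12884427 0.03725458] [0.58104215 0.09278122 0.02854279] [0.64517684 0.16490732 0.04596637]
[0.60974247 0.21390874 0.03777084] [0.60934345 0.21440798 0.03723193] [0.57648186 0.18389467 0.02875185] [0.64220504 0.2449213  0.04571201]
rows 7 [[0.088,-0.0,-0.021,0.041,np.float64(0.168)],[0.088,-0.001,-0.014,0.044,np.float64(0.168)],[0.088,0.0,-0.006,0.046,np.float64(0.168)],[0.088,-0.0,0.002,0.046,np.float64(0.168)],[0.088,-0.0,0.009,0.046,np.float64(0.168)],[0.088,-0.001,0.017,0.043,np.float64(0.168)],[0.088,0.0,0.023,0.04,np.float64(0.168)]]
end [0.4499 0.3296 0.2401] 0.0
```

Request:
arm_command(
  plan=[
    [0.088, 0, -0.021, 0.041, 0.168],
    [0.088, 0, -0.014, 0.044, 0.168],
    [0.088, 0, -0.006, 0.046, 0.168],
    [0.088, 0, 0.002, 0.046, 0.168],
    [0.088, 0, 0.009, 0.046, 0.168],
    [0.088, 0, 0.017, 0.043, 0.168],
    [0.088, 0, 0.009, 0.046, 0.168],
    [0.088, 0, 0, 0, 0],
  ],
)

```text
clock: 1.15
tool_pos: [0.4391, 0.317, 0.2387]
eef_rot: [-0.501, -0.497, 0.503, -0.499]
contact_force: [-0.4, -0.3, 0.2]
opening: 0.997
```

Run:
```python
from h import *
for n in('top','side','wrist'): p,d,c,T=snap(n,n+'1.png')
print(r.get_state()['tool_pos'],np.degrees(phi(r.get_state())))
t=cv2.imread('pics/top1.png')
cv2.imwrite('pics/top1z.png',cv2.resize(t[140:400,140:520],None,fx=2.1,fy=2.1,interpolation=cv2.INTER_CUBIC))
plan(.4345,.3215,.12,0); plan(.4345,.3215,.04,0,start=[.4345,.3215,.12,0])
```

```text
[0.43658405 0.32292207 0.23861443] 0.1278125737982868
rows 3 [[0.088,0.04,-0.001,0.0,np.float64(0.001)],[0.088,0.039,-0.0,0.001,np.float64(0.001)],[0.088,0.04,-0.001,0.0,np.float64(0.001)]]
end [0.4346 0.3219 0.1196] -0.04
rows 2 [[0.088,0.04,0.0,0.0,np.float64(-0.0)],[0.088,0.04,0.0,0.0,np.float64(-0.0)]]
end [0.4345 0.3215 0.04  ] 0.0
```

View pics/top1z.png

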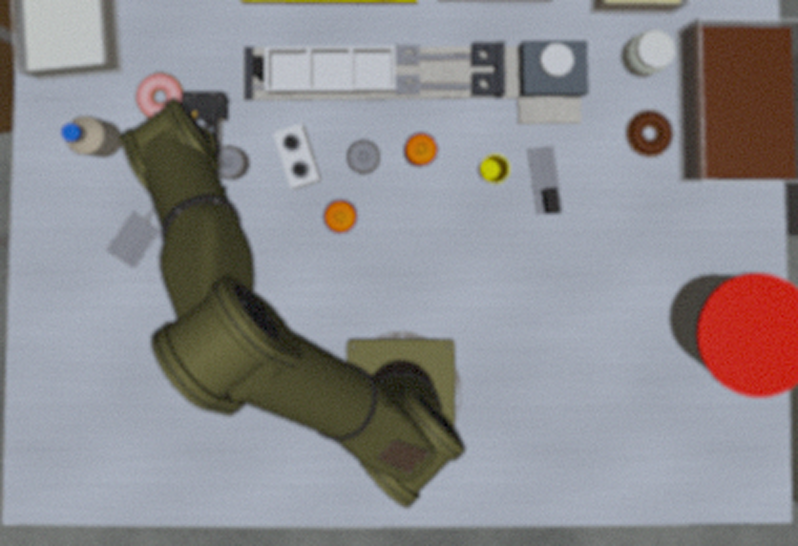

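View pics/wrist1.png

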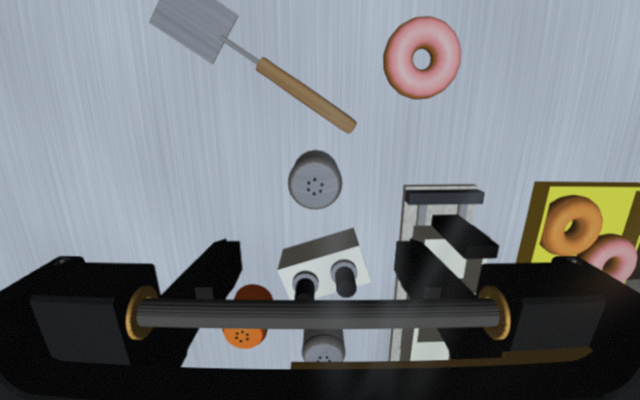

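View pics/side1.png

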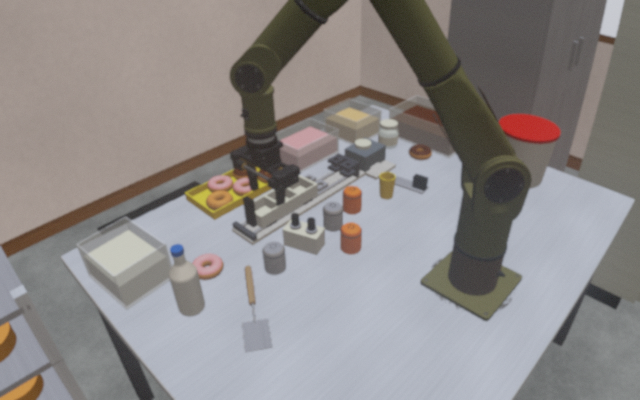

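Run:
```python
from h import *
z=np.load('pics/wrist1.npz');W=cloud(z['d'],r.calibration('wrist'),z['T'])
def circ(cx,cy,z0,z1,rad=.045):
    x,y,zz=W[...,0],W[...,1],W[...,2]
    m=(np.hypot(x-cx,y-cy)<rad)&(zz>z0)&(zz<z1);q=W[m];print(m.sum(),q.mean(0),((q.min(0)+q.max(0))/2),q.max(0)-q.min(0),q[:,2].max(), cv2.minEnclosingCircle(q[:,:2].astype(np.float32)))
print(W[180,315],W[300,345], W[40,420])
circ(.434,.321,.065,.09);circ(.434,.321,.073,.09)
z=np.load('pics/top1.npz');W=cloud(z['d'],r.calibration('top'),z['T']);circ(.434,.321,.06,.09)
```

```text
[0.43367072 0.32886307 0.07833383] [0.44463138 0.34838384 0.31446358] [0.55115084 0.47934137 0.03153265]
2195 [0.43310614 0.32464211 0.07396151] [0.43292687 0.32223513 0.07240463] [0.0608151  0.0602884  0.01479325] 0.07980125903179841 ((0.4327799677848816, 0.3221050500869751), 0.031160300597548485)
1592 [0.43308543 0.3230204  0.07569682] [0.43302457 0.32252468 0.07640133] [0.05273351 0.05291378 0.00679986] 0.07980125903179841 ((0.43297427892684937, 0.32243767380714417), 0.026703640818595886)
157 [0.43395192 0.31528357 0.07430276] [0.43505602 0.31367894 0.07393395] [0.05818518 0.04252609 0.02576857] 0.08681823080339202 ((0.4342568516731262, 0.3220975697040558), 0.031133757904171944)
```

Request:
arm_command(
  plan=[
    [0.088, 0.04, -0.001, 0, 0.002],
    [0.088, 0.04, -0.001, 0.001, 0],
    [0.088, 0.04, -0.001, 0, 0],
    [0.088, 0.04, 0, 0, 0],
    [0.088, 0.039, 0, 0, 0],
    [0.088, 0, 0, 0, 0],
    [0.05, 0, 0, 0, 0],
    [0.05, 0, 0, 0, 0],
    [0.05, 0, 0, 0, 0],
    [0.05, 0, 0, 0, 0],
    [0.05, 0, 0, 0, 0],
  ],
  force=30,
)

```text
clock: 2.68
tool_pos: [0.4345, 0.3214, 0.0411]
eef_rot: [0.501, 0.5, -0.5, 0.499]
contact_force: [-1.3, 0.8, 8.0]
opening: 0.697
```

Run:
```python
from h import *
st=r.get_state();print(st['tool_pos'],np.degrees(phi(st)),st['opening'],st['contact_force'])
s=plan(st['tool_pos'][0],st['tool_pos'][1],.14,0,grip=.05)
s=plan(.6075,.2155,.14,.7,start=s,grip=.05)
```

```text
[0.43446041 0.3214181  0.04110009] -0.10315229057331672 0.6969489447883489 [-1.33427862  0.83038015  8.01370477]
rows 2 [[0.05,-0.049,0.0,-0.0,np.float64(-0.001)],[0.05,-0.05,0.0,-0.0,np.float64(-0.001)]]
end [0.4345 0.3214 0.1401] 0.01
rows 4 [[0.05,0.0,0.043,0.026,np.float64(-0.003)],[0.05,0.0,0.043,0.027,np.float64(-0.003)],[0.05,0.0,0.044,0.027,np.float64(-0.003)],[0.05,0.0,0.043,0.027,np.float64(-0.003)]]
end [0.608  0.2152 0.1401] 0.7
```

Request:
arm_command(
  plan=[
    [0.05, -0.03, 0, 0, 0],
    [0.05, -0.055, 0, 0, 0],
    [0.05, -0.055, 0, 0, 0],
    [0.05, 0, 0.043, 0.026, -0.003],
    [0.05, 0, 0.043, 0.027, -0.003],
    [0.05, 0, 0.043, 0.027, -0.003],
    [0.05, 0, 0.043, 0.026, -0.003],
    [0.05, 0, 0, 0, 0],
    [0.05, 0, 0, 0, 0],
    [0.05, 0, 0, 0, 0],
  ],
)

```text
clock: 3.92
tool_pos: [0.6049, 0.2168, 0.1796]
eef_rot: [0.497, 0.504, -0.497, 0.502]
contact_force: [0.4, 0.2, -2.6]
opening: 0.696
```

Run:
```python
from h import *
for n in('wrist','side'): p,d,c,T=snap(n,n+'2.png')
st=r.get_state();print(st['tool_pos'],np.degrees(phi(st)),st['opening'],st['contact_force'])
z=np.load('pics/wrist2.npz');W=cloud(z['d'],r.calibration('wrist'),z['T'])
x,y,zz=W[...,0],W[...,1],W[...,2]
m=(zz>.11)&(zz<.135)&(abs(x-.6)<.06)&(abs(y-.265)<.05);q=W[m];print(m.sum(),cv2.minAreaRect(q[:,:2].astype(np.float32)))
plan(.6075,.2155,.08,.7,grip=.05)
```

```text
[0.60538145 0.21649324 0.1797796 ] 0.6948727218704818 0.6957564411062452 [ 0.32541401  0.93136994 -2.81064964]
1173 ((0.605518639087677, 0.26406919956207275), (0.035767361521720886, 0.015191871672868729), 0.8271636962890625)
rows 2 [[0.05,0.05,0.001,0.001,np.float64(-0.0)],[0.05,0.05,0.001,0.0,np.float64(-0.0)]]
end [0.6074 0.2155 0.0798] 0.69
```

View pics/wrist2.png

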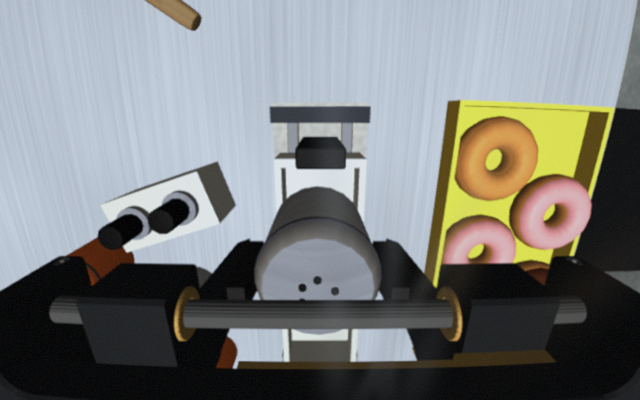

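Request:
arm_command(
  plan=[
    [0.05, 0.035, 0.001, 0.001, 0],
    [0.05, 0.025, 0, 0.001, 0],
    [0.05, 0.02, 0, 0, 0],
    [0.05, 0.012, 0, 0, 0],
    [0.05, 0.005, 0, 0, 0],
    [0.05, 0.002, 0, 0, 0],
    [0.05, 0, 0, 0, 0],
  ],
)

```text
clock: 4.9
tool_pos: [0.6079, 0.2134, 0.0813]
eef_rot: [0.498, 0.502, -0.497, 0.503]
contact_force: [-0.3, 0.5, -2.7]
opening: 0.696
```

Run:
```python
from h import *
st=r.get_state();print(st['tool_pos'],np.degrees(phi(st)),st['opening'],st['contact_force'])
```

```text
[0.60794419 0.2133718  0.08126566] 0.5710029325186871 0.6960317829232768 [-0.26866073  0.46778297 -2.72421398]
```

Request:
arm_command(
  plan=[
    [0.05, 0, -0.001, -0.0015, 0],
    [0.05, 0.002, 0, 0, 0],
    [0.05, 0, 0, 0, 0],
    [0.05, 0, 0, 0, 0],
    [0.088, 0, 0, 0, 0],
    [0.088, 0, 0, 0, 0],
    [0.088, 0, 0, 0, 0],
    [0.088, 0, 0, 0, 0],
    [0.088, -0.04, 0, 0, 0],
    [0.088, -0.05, 0, 0, 0],
    [0.088, -0.05, 0, 0, 0],
    [0.088, 0, 0, 0, 0],
  ],
)

```text
clock: 6.4
tool_pos: [0.6093, 0.2155, 0.2232]
eef_rot: [0.501, 0.501, -0.495, 0.504]
contact_force: [0.7, 0.5, -0.5]
opening: 0.996
```

Run:
```python
from h import *
for n in('wrist','top'): p,d,c,T=snap(n,n+'3.png')
st=r.get_state();print(st['tool_pos'],np.degrees(phi(st)),st['opening'],st['contact_force'])
z=np.load('pics/top3.npz');W=cloud(z['d'],r.calibration('top'),z['T'])
x,y,zz=W[...,0],W[...,1],W[...,2]
m=(np.hypot(x-.446,y-.074)<.06)&(zz>.06)&(zz<.09);q=W[m];print(m.sum(),cv2.minEnclosingCircle(q[:,:2].astype(np.float32)))
s=plan(.446,.074,.22,.5); plan(.446,.074,.04,.5,start=s)
```

```text
[0.60627332 0.21468597 0.2187454 ] 0.5795573020117286 1.0015895008179236 [ 0.37065117  0.49537009 -0.48361869]
201 ((0.4459047019481659, 0.07391297817230225), 0.031351156532764435)
moving
rows 4 [[0.088,-0.0,-0.04,0.035,np.float64(0.0)],[0.088,-0.001,-0.041,0.035,np.float64(0.0)],[0.088,0.0,-0.04,0.034,np.float64(0.0)],[0.088,-0.0,-0.041,0.035,np.float64(0.0)]]
end [0.4457 0.0741 0.2197] 0.58
rows 4 [[0.088,0.045,0.0,0.0,np.float64(0.0)],[0.088,0.045,0.0,0.0,np.float64(0.0)],[0.088,0.045,0.0,0.0,np.float64(0.0)],[0.088,0.045,0.0,0.0,np.float64(0.0)]]
end [0.4457 0.0741 0.0397] 0.58
```

View pics/wrist3.png

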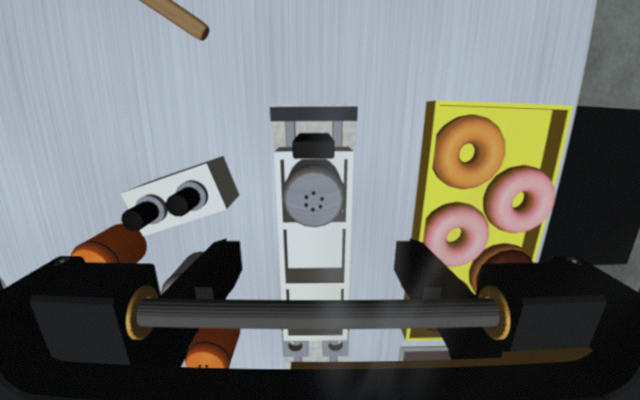

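View pics/top3.png

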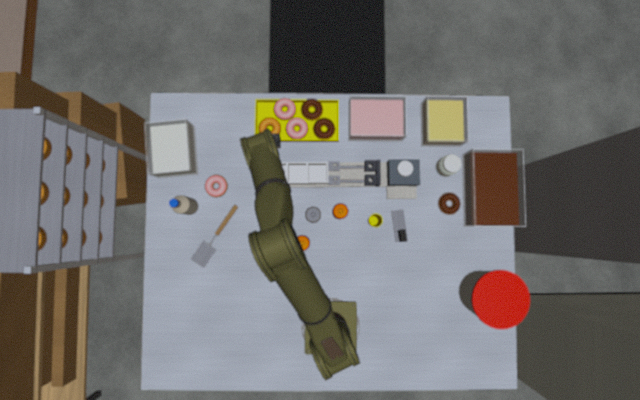

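Request:
arm_command(
  plan=[
    [0.088, 0, -0.04, 0.035, 0],
    [0.088, 0, -0.041, 0.035, 0],
    [0.088, 0, -0.04, 0.034, 0],
    [0.088, 0, -0.04, 0.035, 0],
    [0.088, 0.04, 0, 0, 0],
    [0.088, 0.045, 0, 0, 0],
    [0.088, 0, 0, 0, 0],
    [0.088, 0, 0, 0, 0],
  ],
)

```text
clock: 7.5
tool_pos: [0.4467, 0.0741, 0.134]
eef_rot: [0.497, 0.503, -0.498, 0.502]
contact_force: [0.8, 0.7, -0.0]
opening: 0.999
```

Run:
```python
from h import *
p,d,c,T=snap('wrist','wrist4.png')
st=r.get_state();print(st['tool_pos'],np.degrees(phi(st)),st['opening'],st['contact_force'])
plan(.445,.0742,.0405,.5)
```

```text
[0.44732837 0.0742378  0.13453401] 0.5721566313246081 1.0002260447378735 [-0.09555128  0.2534655   0.50549969]
rows 2 [[0.088,0.047,-0.001,0.0,np.float64(0.001)],[0.088,0.047,-0.001,0.0,np.float64(0.001)]]
end [0.4453 0.0742 0.0405] 0.46
```

View pics/wrist4.png

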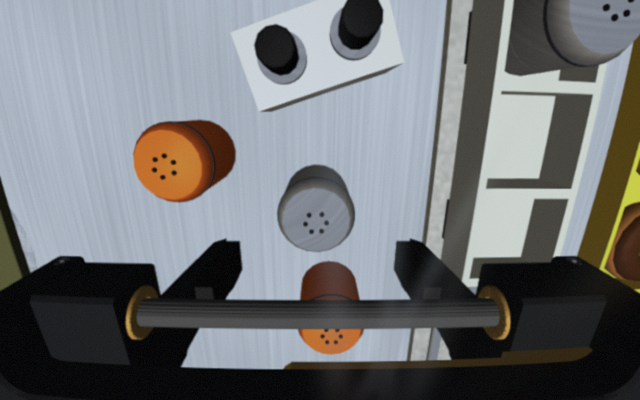

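Request:
arm_command(
  plan=[
    [0.088, 0.045, -0.001, 0, 0],
    [0.088, 0.049, -0.001, 0, 0],
    [0.088, 0, 0, 0, 0],
    [0.05, 0, 0, 0, 0],
    [0.05, 0, 0, 0, 0],
    [0.05, 0, 0, 0, 0],
    [0.05, 0, 0, 0, 0],
    [0.05, 0, 0, 0, 0],
  ],
  force=30,
)

```text
clock: 8.55
tool_pos: [0.4458, 0.0743, 0.0415]
eef_rot: [0.498, 0.502, -0.497, 0.503]
contact_force: [-0.3, -0.7, 11.3]
opening: 0.692
```

Run:
```python
from h import *
st=r.get_state();print(st['tool_pos'],np.degrees(phi(st)),st['opening'],st['contact_force'])
q=st['tool_pos']
s=plan(q[0],q[1],.155,.6,grip=.05);s=plan(.6077,.1368,.155,.6,grip=.05,start=s)
```

```text
[0.44579837 0.07432287 0.04148538] 0.5856228590837002 0.6921662113939974 [-0.25225414 -0.67140709 11.25416541]
rows 3 [[0.05,-0.038,0.0,0.0,np.float64(-0.0)],[0.05,-0.038,0.0,0.0,np.float64(-0.0)],[0.05,-0.038,0.0,0.0,np.float64(-0.0)]]
end [0.4458 0.0743 0.1555] 0.59
rows 4 [[0.05,0.0,0.041,-0.015,np.float64(-0.0)],[0.05,0.0,0.04,-0.015,np.float64(-0.0)],[0.05,0.0,0.041,-0.016,np.float64(-0.0)],[0.05,0.0,0.041,-0.015,np.float64(-0.0)]]
end [0.6082 0.137  0.1555] 0.59
```

Request:
arm_command(
  plan=[
    [0.05, -0.03, 0, 0, 0],
    [0.05, -0.044, 0, 0, 0],
    [0.05, -0.04, 0, 0, 0],
    [0.05, 0, 0.041, -0.015, 0],
    [0.05, 0, 0.04, -0.016, 0],
    [0.05, 0, 0.04, -0.016, 0],
    [0.05, 0, 0.04, -0.015, 0],
    [0.05, 0, 0, 0, 0],
    [0.05, 0, 0, 0, 0],
    [0.05, 0, 0, 0, 0],
  ],
)

```text
clock: 9.8
tool_pos: [0.6039, 0.137, 0.1539]
eef_rot: [0.497, 0.503, -0.498, 0.502]
contact_force: [-0.4, -0.2, -2.0]
opening: 0.693
```

Run:
```python
from h import *
st=r.get_state();print(st['tool_pos'],np.degrees(phi(st)),st['opening'],st['contact_force'])
s=plan(.6077,.1368,.081,.6,grip=.05)
```

```text
[0.60391996 0.13698382 0.15386266] 0.5485615073304436 0.6930530052488114 [-0.39702308 -0.16843965 -2.00787448]
rows 2 [[0.05,0.036,0.002,0.0,np.float64(-0.0)],[0.05,0.037,0.002,0.0,np.float64(-0.0)]]
end [0.6079 0.137  0.0809] 0.55
```

Request:
arm_command(
  plan=[
    [0.05, 0.02, 0.002, 0, 0],
    [0.05, 0.02, 0.001, 0, 0],
    [0.05, 0.017, 0, 0, 0],
    [0.05, 0.01, 0, 0, 0],
    [0.05, 0.005, 0, 0, 0],
    [0.05, 0, 0, 0, 0],
    [0.05, 0, 0, 0, 0],
  ],
)

```text
clock: 10.68
tool_pos: [0.6088, 0.1378, 0.0823]
eef_rot: [0.498, 0.502, -0.497, 0.503]
contact_force: [0.3, -0.9, -1.3]
opening: 0.694
```

Run:
```python
from h import *
st=r.get_state();print(st['tool_pos'],np.degrees(phi(st)),st['opening'],st['contact_force'])
```

```text
[0.60875121 0.13782533 0.08229778] 0.5742375193856322 0.6942777344687842 [ 0.26057492 -0.87009346 -1.30783227]
```

Request:
arm_command(
  plan=[
    [0.05, 0, -0.001, 0.001, 0],
    [0.05, 0.0025, 0, 0, 0],
    [0.05, 0, 0, 0, 0],
    [0.05, 0, 0, 0, 0],
    [0.088, 0, 0, 0, 0],
    [0.088, 0, 0, 0, 0],
    [0.088, 0, 0, 0, 0],
    [0.088, 0, 0, 0, 0],
    [0.088, -0.04, 0, 0, 0],
    [0.088, -0.04, 0, 0, 0],
    [0.088, -0.04, 0, 0, 0],
    [0.088, 0, 0, 0, 0],
  ],
)

```text
clock: 12.18
tool_pos: [0.6095, 0.1372, 0.2026]
eef_rot: [0.5, 0.501, -0.495, 0.504]
contact_force: [0.4, -0.8, -0.2]
opening: 0.998
```

Run:
```python
from h import *
p,d,c,T=snap('wrist','wrist5.png')
st=r.get_state();print(st['tool_pos'],np.degrees(phi(st)),st['opening'],st['contact_force'])
W=cloud(d,c,T)
x,y,zz=W[...,0],W[...,1],W[...,2]
for cy in(.137,.215):
    m=(np.hypot(x-.607,y-cy)<.036)&(zz>.1)&(zz<.125);q=W[m];print(m.sum(),cv2.minEnclosingCircle(q[:,:2].astype(np.float32)),q[:,2].max())
m=(zz>.11)&(zz<.135)&(abs(x-.6)<.06)&(abs(y-.27)<.018);q=W[m];print(m.sum(),cv2.minAreaRect(q[:,:2].astype(np.float32)))
s=plan(.606,.305,.2,.6,grip=0);plan(.606,.305,.1,.6,start=s)
```

```text
[0.60801338 0.13690742 0.20046656] 0.5690696699250806 0.9994901826515956 [ 0.04733236  0.39129494 -0.64007232]
3590 ((0.6065716743469238, 0.1353168487548828), 0.03156876564025879) 0.11774950972463077
4704 ((0.606003999710083, 0.21512942016124725), 0.03185458853840828) 0.11835972905591333
1308 ((0.6059046387672424, 0.2632262408733368), (0.03583459556102753, 0.01610596850514412), 1.1009334325790405)
moving
rows 4 [[0,0.0,-0.0,-0.042,np.float64(-0.0)],[0,0.0,-0.0,-0.042,np.float64(-0.0)],[0,0.0,-0.0,-0.042,np.float64(-0.0)],[0,0.0,-0.0,-0.042,np.float64(-0.0)]]
end [0.6063 0.3049 0.2005] 0.57
rows 2 [[0.088,0.05,-0.0,-0.0,np.float64(-0.0)],[0.088,0.05,-0.0,-0.0,np.float64(-0.0)]]
end [0.6063 0.3049 0.1005] 0.57
```

View pics/wrist5.png

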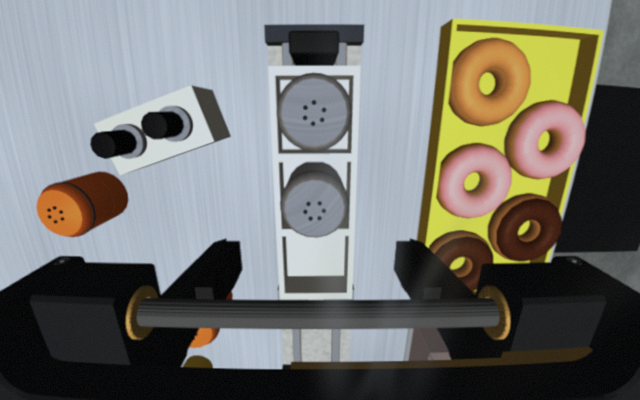

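Run:
```python
from h import *
W=np.load('W.npy');x,y,z=W[...,0],W[...,1],W[...,2]
m=(abs(x-.606)<.05)&(y>.275)&(y<.33)
q=W[m];print([(round(a,3),round(q[(abs(q[:,1]-a)<.005)][:,2].max(),3)) for a in np.arange(.28,.33,.01)])
s=plan(.606,.30,.2,.6,grip=0);plan(.606,.30,.095,.6,start=s,grip=0)
```

```text
[(np.float64(0.28), np.float64(0.031)), (np.float64(0.29), np.float64(0.038)), (np.float64(0.3), np.float64(0.037)), (np.float64(0.31), np.float64(0.007)), (np.float64(0.32), np.float64(0.008))]
moving
rows 3 [[0,0.0,-0.0,-0.054,np.float64(-0.0)],[0,0.0,-0.0,-0.055,np.float64(-0.0)],[0,0.0,-0.0,-0.054,np.float64(-0.0)]]
end [0.6064 0.2999 0.2005] 0.57
rows 2 [[0,0.053,-0.0,-0.0,np.float64(-0.0)],[0,0.052,-0.0,-0.0,np.float64(-0.0)]]
end [0.6064 0.2999 0.0955] 0.57
```

Request:
arm_command(
  plan=[
    [0, 0, 0, -0.055, 0],
    [0, 0, 0, -0.055, 0],
    [0, 0, 0, -0.055, 0],
    [0, 0, 0, 0, 0],
    [0, 0, 0, 0, 0],
    [0, 0.05, 0, 0, 0],
    [0, 0.055, 0, 0, 0],
    [0, 0, 0, 0, 0],
    [0, 0, 0, 0, 0],
  ],
)

```text
clock: 13.35
tool_pos: [0.6072, 0.3007, 0.0959]
eef_rot: [0.499, 0.502, -0.497, 0.503]
contact_force: [0.6, 1.0, 0.8]
opening: 0.015
```

Run:
```python
from h import *
p,d,c,T=snap('side','side6.png')
st=r.get_state();print(st['tool_pos'],np.degrees(phi(st)),st['opening'],st['contact_force'])
cv2.imwrite('pics/side6z.png',cv2.resize(p[130:280,180:420,::-1],None,fx=3.2,fy=3.2,interpolation=cv2.INTER_CUBIC))
plan(.608,.165,.095,.6,grip=0,step=.025)
```

```text
[0.60767315 0.30139932 0.09674518] 0.492331823823061 0.009610738608996467 [0.34422728 0.0230567  0.86559188]
rows 6 [[0,0.0,-0.0,0.023,np.float64(-0.0)],[0,0.001,-0.0,0.022,np.float64(-0.0)],[0,-0.0,-0.0,0.023,np.float64(-0.0)],[0,0.0,-0.001,0.023,np.float64(-0.0)],[0,0.0,0.0,0.023,np.float64(-0.0)],[0,0.001,0.0,0.022,np.float64(-0.0)]]
end [0.6078 0.1654 0.0947] 0.49
```

View pics/side6z.png

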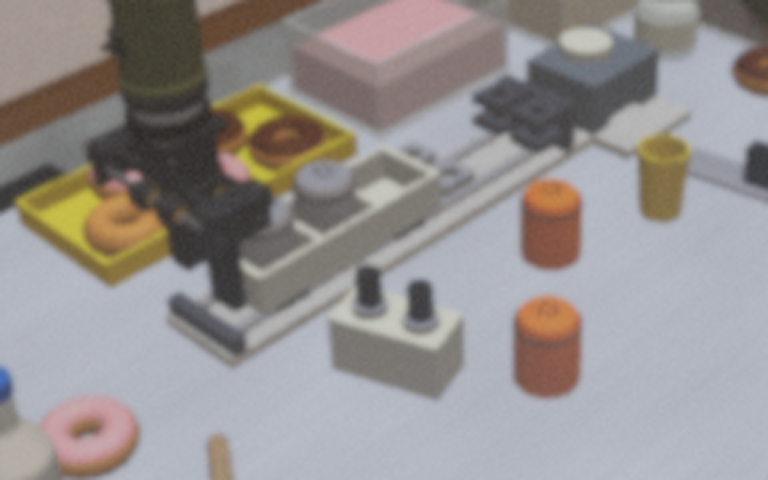

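Run:
```python
from h import *
p,d,c,T=snap('top','top7.png')
cv2.imwrite('pics/top7z.png',cv2.resize(p[80:265,190:470,::-1],None,fx=2.85,fy=2.85,interpolation=cv2.INTER_CUBIC))
snap('wrist','wrist7.png')
```

```text
(no output)
```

View pics/top7z.png

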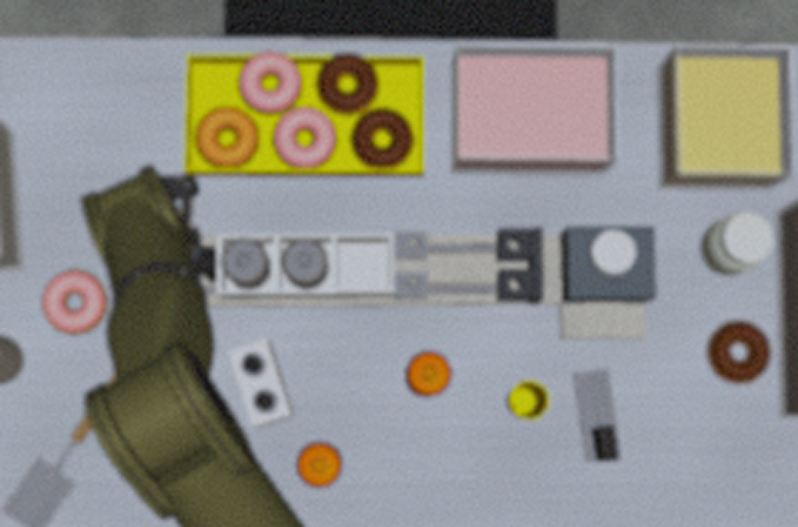

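View pics/wrist7.png

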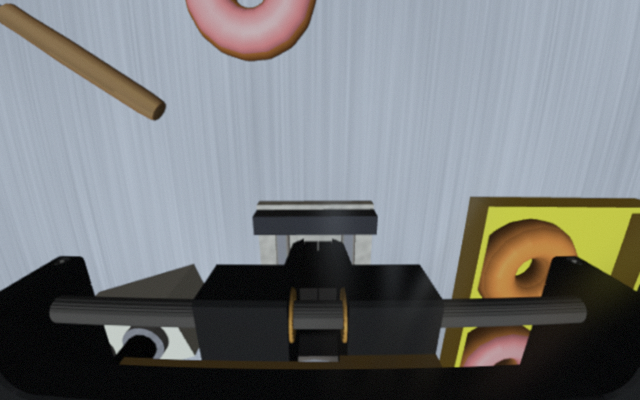

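Request:
arm_command(
  plan=[
    [0, 0, 0, 0.01, 0],
    [0, 0, 0, 0.012, 0],
    [0, 0, 0, 0.012, 0],
    [0, 0, 0, 0.013, 0],
    [0, 0, 0, 0.013, 0],
    [0, 0, 0, 0.013, 0],
    [0, 0, 0, 0.013, 0],
    [0, 0, 0, 0.013, 0],
    [0, 0, 0, 0.013, 0],
    [0, 0, 0, 0.013, 0],
    [0, 0, 0, 0.013, 0],
    [0, 0, 0, 0.005, 0],
  ],
)

```text
clock: 15.0
tool_pos: [0.6066, 0.1567, 0.0939]
eef_rot: [0.497, 0.502, -0.499, 0.502]
contact_force: [2.0, 3.6, 1.1]
opening: 0.009
```

Request:
arm_command(
  plan=[
    [0, -0.001, 0, 0.005, 0],
    [0, 0, 0, 0.004, 0],
    [0, 0, 0, 0.003, 0],
    [0, 0, 0, 0.003, 0],
    [0, 0, 0, 0.002, 0],
    [0, 0, 0, 0.002, 0],
    [0, 0, 0, 0, 0],
    [0, 0, 0, 0, 0],
  ],
)

```text
clock: 16.0
tool_pos: [0.6062, 0.1424, 0.0949]
eef_rot: [0.497, 0.504, -0.497, 0.502]
contact_force: [0.4, 7.5, -3.8]
opening: 0.003
```

Request:
arm_command(
  plan=[
    [0, 0, 0, 0.003, 0],
    [0, 0, 0, 0.003, 0],
    [0, 0, 0, 0.002, 0],
    [0, 0, 0, 0, 0],
  ],
)

```text
clock: 16.5
tool_pos: [0.6062, 0.1425, 0.095]
eef_rot: [0.499, 0.507, -0.493, 0.501]
contact_force: [-1.9, 19.1, -5.2]
opening: 0.005
```

Request:
arm_command(
  plan=[
    [0, 0, 0, -0.01, 0],
    [0, 0, 0, -0.025, 0],
    [0.04, -0.05, 0, 0, 0],
    [0.04, -0.05, 0, 0, 0],
    [0.04, -0.05, 0, 0.02, 0],
    [0.04, 0, 0, 0.05, 0],
    [0.04, 0, 0, 0.05, 0],
    [0.04, 0, 0, 0.05, 0],
    [0.04, 0, 0, 0, 0],
    [0.04, 0, 0, 0, 0],
  ],
)

```text
clock: 17.75
tool_pos: [0.6085, -0.0039, 0.2454]
eef_rot: [0.498, 0.502, -0.498, 0.502]
contact_force: [0.0, -0.1, -1.2]
opening: 0.46
```

Run:
```python
from h import *
p,d,c,T=snap('top','top8.png')
cv2.imwrite('pics/top8z.png',cv2.resize(p[140:265,190:470,::-1],None,fx=2.85,fy=2.85,interpolation=cv2.INTER_CUBIC))
snap('wrist','wrist8.png');print(r.get_state()['tool_pos'])
W=cloud(d,c,T);x,y,z=W[...,0],W[...,1],W[...,2]
m=(z>.11)&(z<.135)&(abs(x-.6)<.06)&(abs(y-.12)<.03);q=W[m];print(m.sum(),cv2.minAreaRect(q[:,:2].astype(np.float32)))
m=(z>.05)&(z<.068)&(abs(x-.44)<.08)&(abs(y-.2)<.08);print(cv2.minAreaRect(W[m][:,:2].astype(np.float32)))
m=(z>.035)&(z<.062)&(abs(x-.37)<.06)&(abs(y+.28)<.06);print(cv2.minAreaRect(W[m][:,:2].astype(np.float32)))
```

```text
[ 0.60861551 -0.00187334  0.24523304]
78 ((0.6104084849357605, 0.1122325211763382), (0.039147794246673584, 0.04169107973575592), 1.0674363374710083)
((0.4233163297176361, 0.1874784231185913), (0.16298098862171173, 0.06735359132289886), 25.812135696411133)
((0.36569488048553467, -0.2809698283672333), (0.04750360548496246, 0.025472911074757576), 8.413416862487793)
```

View pics/top8z.png

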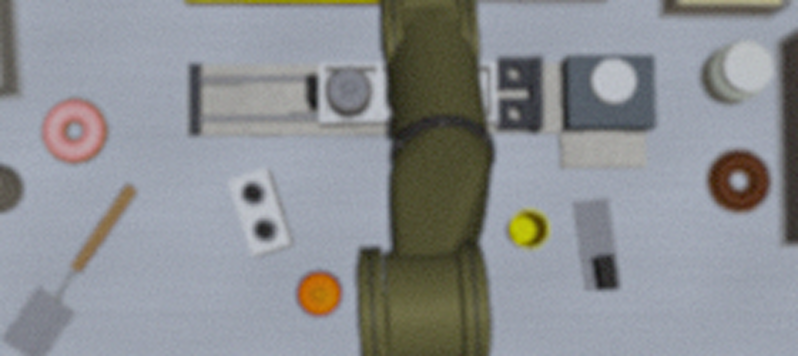

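View pics/wrist8.png

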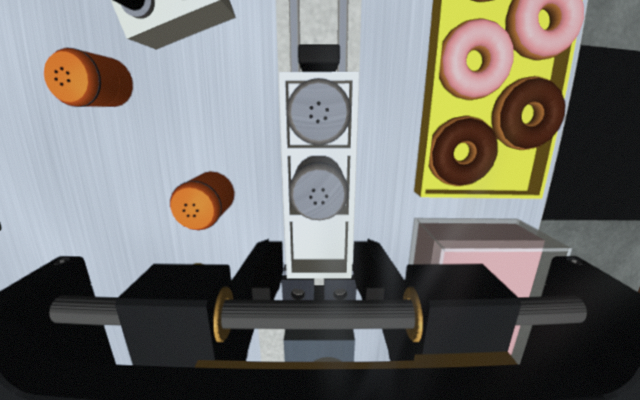

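Request:
arm_command(
  plan=[
    [0.04, 0, 0, 0.05, 0],
    [0.04, 0, 0, 0.05, 0],
    [0.04, 0, 0, 0.05, 0],
    [0.04, 0, 0, 0.05, 0],
    [0.04, 0.02, 0, 0.05, 0],
    [0.04, 0, 0, 0, 0],
    [0.04, 0, 0, 0, 0],
    [0.04, 0, 0, 0, 0],
  ],
)

```text
clock: 18.85
tool_pos: [0.6123, -0.2504, 0.2256]
eef_rot: [0.497, 0.504, -0.496, 0.503]
contact_force: [-0.4, -0.4, 1.0]
opening: 0.456
```

Run:
```python
from h import *
p,d,c,T=snap('wrist','wrist9.png');print(r.get_state()['tool_pos'])
W=cloud(d,c,T);x,y,z=W[...,0],W[...,1],W[...,2]
m=(z>.062)&(z<.078)&(abs(x-.611)<.06)&(y>-.19)&(y<-.123)
print(cv2.minAreaRect(W[m][:,:2].astype(np.float32)))
for s in(-1,1):
    mm=m&(s*(x-.611)>.002);print(mm.sum(),cv2.minAreaRect(W[mm][:,:2].astype(np.float32)),W[mm].min(0),W[mm].max(0))
cv2.imwrite('pics/w9z.png',cv2.resize(p[100:260,220:420,::-1],None,fx=4,fy=3.75,interpolation=cv2.INTER_CUBIC))
```

```text
[ 0.61214912 -0.25077957  0.2256874 ]
((0.6114534735679626, -0.1565103530883789), (0.10076205432415009, 0.06697260588407516), 0.006750551518052816)
2530 ((0.5848846435546875, -0.15650494396686554), (0.06696035712957382, 0.0473959781229496), 89.77989196777344) [ 0.56107583 -0.18999919  0.06200237] [ 0.60870105 -0.12305061  0.07550868]
2588 ((0.6376354098320007, -0.15650835633277893), (0.0669345110654831, 0.048452310264110565), 89.95021057128906) [ 0.61339073 -0.18999143  0.06208446] [ 0.66183772 -0.12302337  0.0750536 ]
```

View pics/w9z.png

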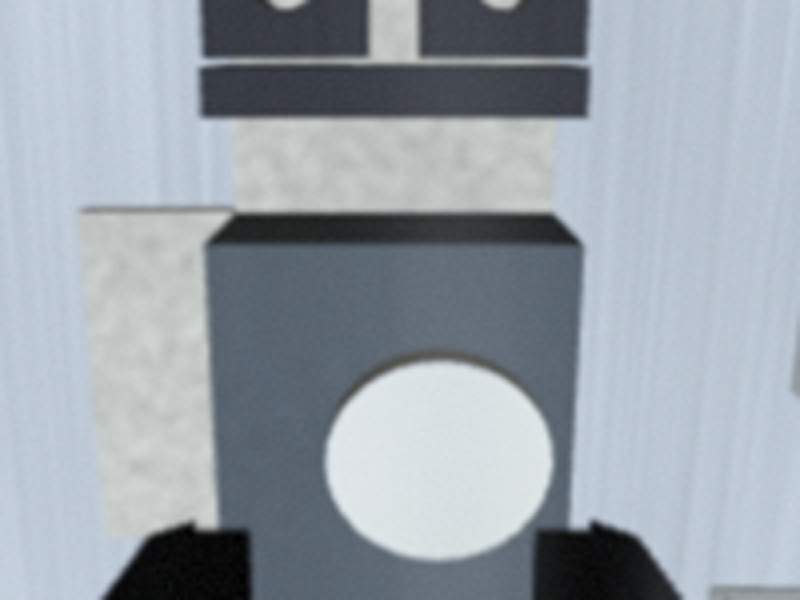

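Run:
```python
from h import *
z=np.load('pics/wrist9.npz');p=z['p']
cv2.imwrite('pics/w9y.png',cv2.resize(p[50:130,250:390,::-1],None,fx=5.6,fy=5.6,interpolation=cv2.INTER_CUBIC))
```

```text
(no output)
```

View pics/w9y.png

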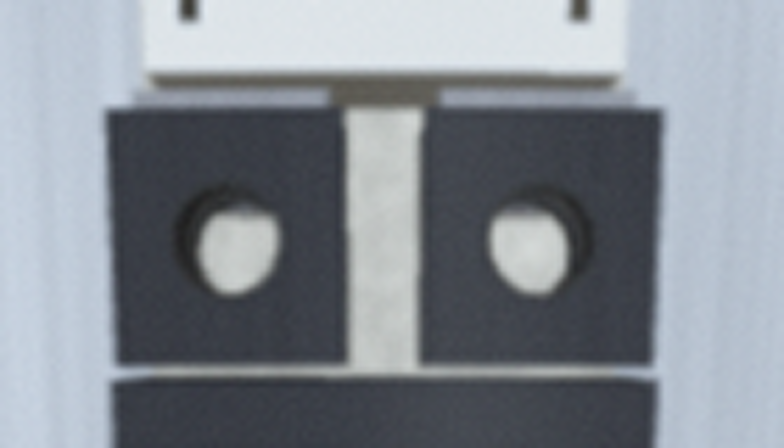

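```bash
cat >> h.py <<'E'
def pix(uv,zpl,name,T):
    c=r.calibration(name);K=np.array([[c['fx'],0,c['cx']],[0,c['fy'],c['cy']],[0,0,1]])
    s=cv2.undistortPoints(np.array(uv,float).reshape(-1,1,2),K,np.array([c['k1'],0,0,0,0.])).reshape(-1,2)
    D=np.c_[s,np.ones(len(s))]@T[:3,:3].T
    return T[:3,3]+D*((zpl-T[2,3])/D[:,2])[:,None]
E
python3 - <<'E'
from h import *
T=np.load('pics/wrist9.npz')['T']
f=lambda X,Y:((X+.5)/5.6-.5+250,(Y+.5)/5.6-.5+50)
P=[f(228,240),f(540,240),f(105,108),f(343,108),f(346,364),f(118,364),f(425,108),f(664,108),f(652,364),f(420,364)]
print(pix(P,.07,'wrist',T).round(4)[:,:2])
g=lambda X,Y:((X+.5)/4-.5+220,(Y+.5)/3.75-.5+100)
print(pix([g(206,243),g(583,243)],.075,'wrist',T).round(4)[:,:2], pix([g(78,209)],.012,'wrist',T).round(4))
E
```

```text
[[ 0.5835 -0.1535]
 [ 0.6388 -0.1527]
 [ 0.5623 -0.1318]
 [ 0.6037 -0.1314]
 [ 0.6046 -0.1745]
 [ 0.5634 -0.175 ]
 [ 0.618  -0.1312]
 [ 0.6596 -0.1304]
 [ 0.66   -0.1736]
 [ 0.618  -0.1743]]
[[ 0.563  -0.2251]
 [ 0.6615 -0.2237]] [[ 0.5129 -0.2252  0.012 ]]
```

Run:
```python
from h import *
st=r.get_state();print(np.round(st['q'],3))
z=np.load('pics/top8.npz');W=cloud(z['d'],r.calibration('top'),z['T']);x,y,zz=W[...,0],W[...,1],W[...,2]
m=(zz>.092)&(zz<.112)&(abs(x-.446)<.06)&(abs(y-.198)<.04)
for s in(-1,1):
    q=W[m&(s*(x-.446)>0)];print(len(q),q.mean(0).round(4),((q.min(0)+q.max(0))/2).round(4))
```

```text
[ 0.316  0.75   0.007  1.466 -0.008  0.925  0.339]
32 [0.4215 0.1898 0.1009] [0.4214 0.1895 0.1013]
31 [0.4707 0.206  0.102 ] [0.4706 0.2063 0.1027]
```

Run:
```python
from h import *
s=plan(.40,.18,.22,-71.6,grip=.04)
```

```text
rows 9 [[0.04,0.001,-0.023,-0.048,np.float64(0.14)],[0.04,0.0,-0.029,-0.045,np.float64(0.14)],[0.04,0.001,-0.036,-0.04,np.float64(0.14)],[0.04,0.001,-0.04,-0.034,np.float64(0.14)],[0.04,0.0,-0.045,-0.029,np.float64(0.14)],[0.04,0.001,-0.049,-0.022,np.float64(0.14)],[0.04,0.0,-0.051,-0.015,np.float64(0.14)],[0.04,0.001,-0.053,-0.008,np.float64(0.14)],[0.04,0.001,-0.053,-0.0,np.float64(0.14)]]
end [0.3998 0.1798 0.2197] -71.42
```

Request:
arm_command(
  plan=[
    [0.04, 0, -0.023, -0.048, 0.14],
    [0.04, 0, -0.029, -0.045, 0.14],
    [0.04, 0, -0.036, -0.04, 0.14],
    [0.04, 0, -0.04, -0.034, 0.14],
    [0.04, 0, -0.045, -0.029, 0.14],
    [0.04, 0, -0.049, -0.022, 0.14],
    [0.04, 0.003, -0.051, -0.015, 0.14],
    [0.04, 0.003, -0.053, -0.008, 0.14],
    [0.04, 0, -0.053, 0, 0.14],
    [0.04, 0, 0, 0, 0],
    [0.04, 0, 0, 0, 0],
    [0.04, 0, 0, 0, 0],
  ],
)

```text
clock: 20.4
tool_pos: [0.4011, 0.1769, 0.2196]
eef_rot: [0.698, 0.112, -0.698, 0.112]
contact_force: [0.1, -0.1, 0.7]
opening: 0.453
```

Run:
```python
from h import *
p,d,c,T=snap('wrist','wrist10.png');st=r.get_state();print(st['tool_pos'],np.degrees(phi(st)),abs(st['qd']).max())
W=cloud(d,c,T);x,y,zz=W[...,0],W[...,1],W[...,2]
m=(zz>.096)&(zz<.112)&(abs(x-.446)<.06)&(abs(y-.198)<.04)
for s in(-1,1):
    q=W[m&(s*(x-.446)>0)];print(len(q),q.mean(0).round(4),cv2.minEnclosingCircle(q[:,:2].astype(np.float32)))
```

```text
[0.40109228 0.17675521 0.21948199] -71.76635378709474 0.005304509914369468
491 [0.4214 0.1888 0.1011] ((0.4209293723106384, 0.18876172602176666), 0.01199050061404705)
567 [0.4696 0.2051 0.1014] ((0.4694197177886963, 0.2051040530204773), 0.011972404085099697)
```

View pics/wrist10.png

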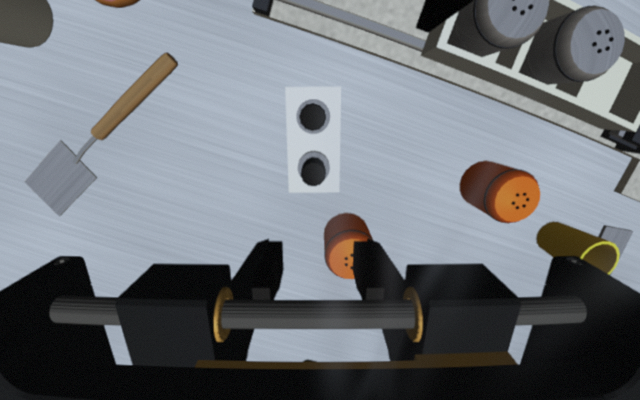

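Run:
```python
from h import *
s=plan(.4695,.2052,.15,-71.3,grip=.045); plan(.4695,.2052,.074,-71.3,grip=.045,start=s)
```

```text
rows 2 [[0.045,0.035,-0.003,-0.037,np.float64(-0.004)],[0.045,0.034,-0.002,-0.037,np.float64(-0.004)]]
end [0.4698 0.2048 0.1505] -71.31
rows 2 [[0.045,0.038,-0.0,0.0,np.float64(-0.0)],[0.045,0.038,-0.0,0.0,np.float64(-0.0)]]
end [0.4698 0.2048 0.0745] -71.31
```

Request:
arm_command(
  plan=[
    [0.045, 0.035, -0.003, -0.037, -0.004],
    [0.045, 0.034, -0.002, -0.037, -0.004],
    [0.045, 0, 0, 0, 0],
    [0.045, 0, 0, 0, 0],
    [0.045, 0, 0, 0, 0],
  ],
)

```text
clock: 21.08
tool_pos: [0.4686, 0.2055, 0.1512]
eef_rot: [0.698, 0.115, -0.697, 0.115]
contact_force: [-0.0, -0.5, 0.6]
opening: 0.506
```

Run:
```python
from h import *
s=plan(.4695,.2052,.074,-71.3,grip=.045)
```

```text
rows 2 [[0.045,0.039,0.0,-0.0,np.float64(0.001)],[0.045,0.038,0.001,-0.001,np.float64(0.001)]]
end [0.4698 0.2049 0.0742] -71.34
```

Request:
arm_command(
  plan=[
    [0.045, 0.039, 0, -0.001, 0],
    [0.045, 0.038, 0, 0, 0],
    [0.045, 0, 0, 0, 0],
    [0.01, 0, 0, 0, 0],
    [0.01, 0, 0, 0, 0],
    [0.01, 0, 0, 0, 0],
    [0.01, 0, 0, 0, 0],
    [0.01, 0, 0, 0, 0],
  ],
  force=35,
)

```text
clock: 22.08
tool_pos: [0.4709, 0.2066, 0.0747]
eef_rot: [0.699, 0.116, -0.697, 0.115]
contact_force: [-0.4, -1.6, 8.5]
opening: 0.262
```

Run:
```python
from h import *
st=r.get_state();print(st['tool_pos'],np.degrees(phi(st)),st['opening']*88,st['contact_force'])
q=st['tool_pos'];s=plan(q[0],q[1],.175,None,grip=.01);s=plan(.6388,-.1526,.175,-89.3,start=s,grip=.01)
```

```text
[0.47091159 0.20660933 0.07471193] -71.18190946478981 23.0703907035664 [-0.44252187 -1.57921443  8.51155523]
rows 2 [[0.01,-0.05,0.0,-0.0,-0.0],[0.01,-0.05,0.0,-0.0,-0.0]]
end [0.4709 0.2066 0.1747] -71.18
rows 8 [[0.01,-0.0,0.049,-0.005,np.float64(0.04)],[0.01,-0.0,0.049,-0.008,np.float64(0.04)],[0.01,-0.0,0.049,-0.009,np.float64(0.04)],[0.01,-0.0,0.048,-0.011,np.float64(0.04)],[0.01,-0.0,0.048,-0.013,np.float64(0.04)],[0.01,-0.0,0.047,-0.016,np.float64(0.04)],[0.01,-0.0,0.047,-0.016,np.float64(0.04)],[0.01,-0.0,0.046,-0.019,np.float64(0.04)]]
end [ 0.6386 -0.153   0.1747] -89.52
```

Request:
arm_command(
  plan=[
    [0.01, -0.03, 0, 0, 0],
    [0.01, -0.05, 0, 0, 0],
    [0.01, -0.05, 0, 0, 0],
    [0.01, 0, 0.049, -0.005, 0.04],
    [0.01, 0, 0.049, -0.008, 0.04],
    [0.01, 0, 0.049, -0.009, 0.04],
    [0.01, 0, 0.048, -0.011, 0.04],
    [0.01, 0, 0.048, -0.013, 0.04],
    [0.01, 0, 0.047, -0.016, 0.04],
    [0.01, 0, 0.047, -0.016, 0.04],
    [0.01, 0, 0.046, -0.019, 0.037],
    [0.01, 0, 0, 0, 0],
  ],
)

```text
clock: 23.58
tool_pos: [0.6378, -0.1586, 0.2038]
eef_rot: [0.708, 0.0, -0.707, 0.004]
contact_force: [0.4, -1.0, -0.7]
opening: 0.261
```

Request:
arm_command(
  plan=[
    [0.01, 0.02, 0, 0, 0],
    [0.01, 0.02, 0, 0, 0],
    [0.01, 0, 0, 0, 0],
    [0.01, 0, 0, 0, 0],
    [0.01, 0, 0, 0, 0],
  ],
)

```text
clock: 24.2
tool_pos: [0.6382, -0.1529, 0.1643]
eef_rot: [0.708, 0.004, -0.706, 0.004]
contact_force: [-0.3, 0.2, -0.7]
opening: 0.262
```

Run:
```python
from h import *
p,d,c,T=snap('wrist','wrist11.png');snap('side','side11.png');st=r.get_state();print(st['tool_pos'],np.degrees(phi(st)),abs(st['qd']).max(),st['opening'],st['contact_force'])
plan(.6406,-.1526,.15,-89.3,grip=.01)
p=cv2.imread('pics/side11.png');cv2.imwrite('pics/side11z.png',cv2.resize(p[100:260,250:460],None,fx=3.6,fy=3.6,interpolation=cv2.INTER_CUBIC))
```

```text
[ 0.63809119 -0.15294328  0.16404143] -89.31237184760481 0.004623599043940401 0.25979667665190387 [ 0.34566916 -0.24978943 -1.33507618]
rows 1 [[0.01,0.014,-0.0,-0.003,np.float64(-0.0)]]
end [ 0.6411 -0.1529  0.15  ] -89.31
```

View pics/wrist11.png

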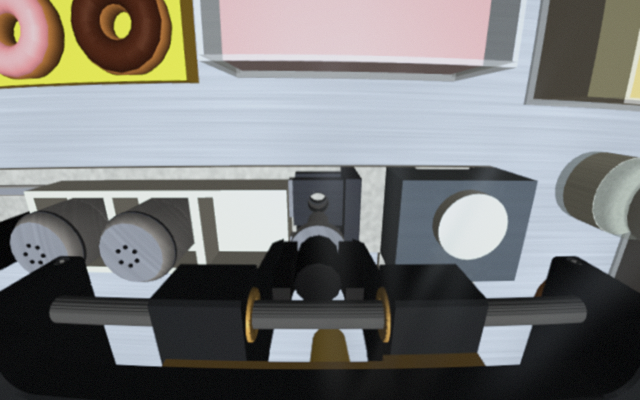

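View pics/side11z.png

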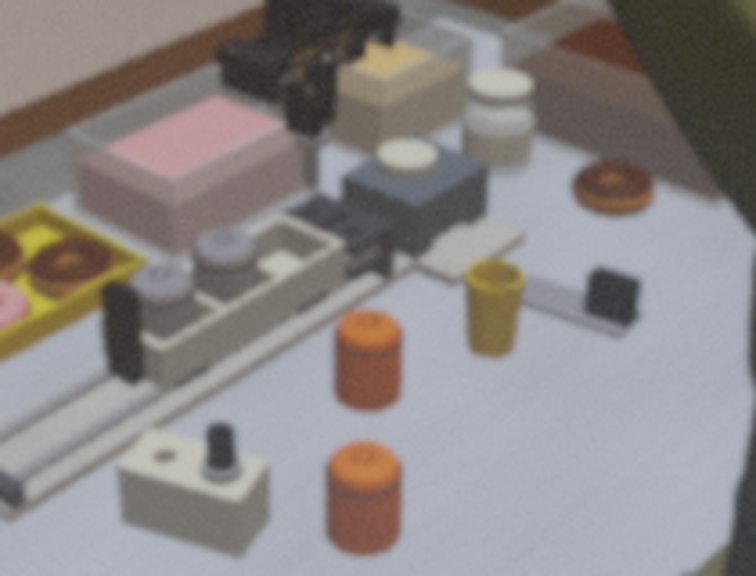

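Run:
```python
from h import *
z=np.load('pics/wrist11.npz');p=z['p'];T=z['T'];W=cloud(z['d'],r.calibration('wrist'),T);x,y,zz=W[...,0],W[...,1],W[...,2]
v,u=np.mgrid[:400,:640]
m=(u>295)&(u<345)&(v>225)&(v<305)
for a in np.arange(.14,.21,.004):
    q=W[m&(zz>a)&(zz<a+.004)&(abs(x-.638)<.03)&(abs(y+.153)<.012)]
    if len(q): print(round(a,3),len(q),q.mean(0).round(4),q.min(0).round(4),q.max(0).round(4))
cv2.imwrite('pics/w11z.png',cv2.resize(p[160:310,260:380,::-1],None,fx=4,fy=4,interpolation=cv2.INTER_CUBIC))
```

```text
0.148 16 [ 0.6497 -0.1542  0.1505] [ 0.6482 -0.1649  0.1484] [ 0.6508 -0.1412  0.1519]
0.152 72 [ 0.6496 -0.1525  0.1549] [ 0.6418 -0.1646  0.152 ] [ 0.6523 -0.1411  0.156 ]
0.156 479 [ 0.6482 -0.1529  0.1571] [ 0.6377 -0.165   0.156 ] [ 0.6535 -0.141   0.16  ]
0.16 109 [ 0.6462 -0.1527  0.1621] [ 0.6391 -0.1642  0.1601] [ 0.6491 -0.141   0.164 ]
0.164 142 [ 0.6457 -0.1532  0.1659] [ 0.6381 -0.165   0.164 ] [ 0.6492 -0.141   0.168 ]
0.168 139 [ 0.6463 -0.1532  0.17  ] [ 0.6394 -0.1647  0.168 ] [ 0.6489 -0.141   0.172 ]
0.172 166 [ 0.6458 -0.1532  0.1739] [ 0.6383 -0.165   0.172 ] [ 0.6492 -0.141   0.176 ]
0.176 173 [ 0.6461 -0.154   0.1782] [ 0.6385 -0.165   0.176 ] [ 0.6491 -0.1414  0.18  ]
0.18 185 [ 0.6458 -0.1545  0.1821] [ 0.6311 -0.1649  0.18  ] [ 0.6491 -0.1417  0.184 ]
0.184 210 [ 0.6452 -0.1551  0.1859] [ 0.6295 -0.165   0.1841] [ 0.649  -0.1419  0.188 ]
0.188 1525 [ 0.6386 -0.1528  0.1908] [ 0.6275 -0.165   0.188 ] [ 0.6489 -0.1422  0.192 ]
0.192 33 [ 0.6366 -0.1537  0.1922] [ 0.629  -0.1624  0.192 ] [ 0.6448 -0.1429  0.1924]
```

View pics/w11z.png

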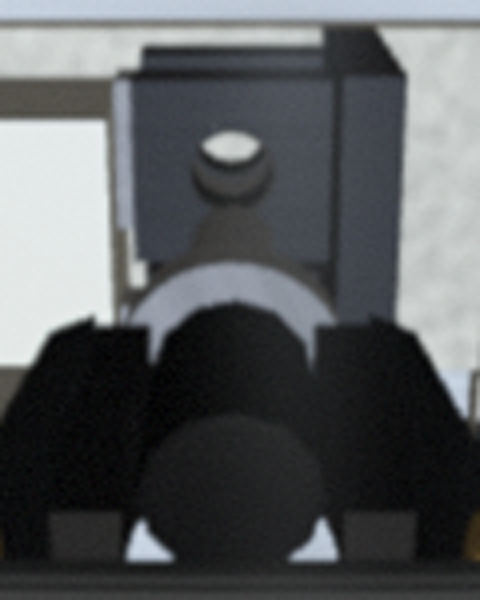

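Run:
```python
from h import *
T=np.load('pics/wrist11.npz')['T']
f=lambda X,Y:((X+.5)/4-.5+260,(Y+.5)/4-.5+160)
print(pix([f(233,168),f(233,128),f(233,207),f(195,168),f(272,168),f(133,75),f(333,76)],.07,'wrist',T).round(4)[:,:2])
```

```text
[[ 0.6406 -0.1529]
 [ 0.6497 -0.1528]
 [ 0.6315 -0.153 ]
 [ 0.6405 -0.1446]
 [ 0.6407 -0.1615]
 [ 0.6612 -0.1312]
 [ 0.6615 -0.1741]]
```

Request:
arm_command(
  plan=[
    [0.01, 0.01, 0, -0.003, 0],
    [0.01, 0.012, 0, 0, 0],
    [0.01, 0, 0, 0, 0],
    [0.01, 0, 0, 0, 0],
    [0.01, 0, 0, 0, 0],
  ],
)

```text
clock: 24.92
tool_pos: [0.6409, -0.1531, 0.1415]
eef_rot: [0.707, 0.004, -0.707, 0.004]
contact_force: [0.9, -1.3, -1.3]
opening: 0.258
```

Run:
```python
from h import *
p,d,c,T=snap('wrist','wrist12.png');st=r.get_state();print(st['tool_pos'],np.degrees(phi(st)),abs(st['qd']).max(),st['opening'],st['contact_force'])
cv2.imwrite('pics/w12z.png',cv2.resize(p[160:310,260:380,::-1],None,fx=4,fy=4,interpolation=cv2.INTER_CUBIC))
```

```text
[ 0.64086777 -0.15304113  0.14151427] -89.32635951451694 0.0016036643131131856 0.264284304682283 [ 0.41261523 -0.23721773 -1.46721485]
```

View pics/w12z.png

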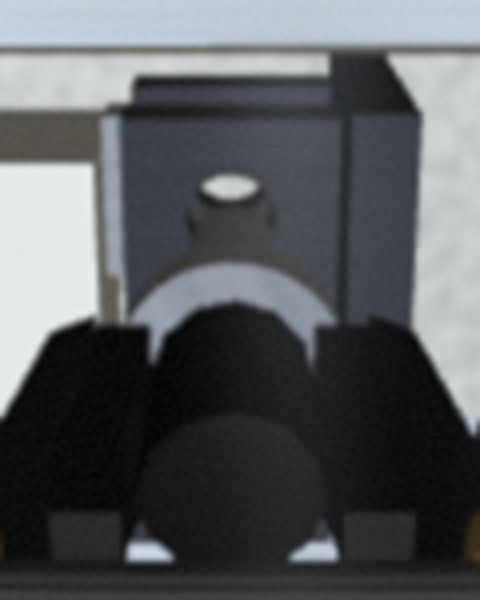

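Aligned by eye (hole centre at about column 231, shank at 231). Descending in small steps.

Request:
arm_command(
  plan=[
    [0.01, 0.004, 0, 0, 0],
    [0.01, 0.004, 0, 0, 0],
    [0.01, 0.003, 0, 0, 0],
    [0.01, 0, 0, 0, 0],
    [0.01, 0, 0, 0, 0],
  ],
)

```text
clock: 25.6
tool_pos: [0.6407, -0.1529, 0.1303]
eef_rot: [0.707, 0.004, -0.707, 0.004]
contact_force: [0.7, 0.3, -0.7]
opening: 0.261
```

Request:
arm_command(
  plan=[
    [0.01, 0.004, 0, 0, 0],
    [0.01, 0.004, 0, 0, 0],
    [0.01, 0, 0, 0, 0],
    [0.01, 0, 0, 0, 0],
  ],
)

```text
clock: 26.1
tool_pos: [0.6407, -0.1529, 0.1222]
eef_rot: [-0.707, -0.004, 0.707, -0.004]
contact_force: [-0.6, -0.8, -0.1]
opening: 0.259
```

Request:
arm_command(
  plan=[
    [0.01, 0.005, 0, 0, 0],
    [0.01, 0.005, 0, 0, 0],
    [0.01, 0.005, 0, 0, 0],
    [0.01, 0, 0, 0, 0],
    [0.01, 0, 0, 0, 0],
  ],
)

```text
clock: 26.72
tool_pos: [0.6407, -0.153, 0.1072]
eef_rot: [0.707, 0.004, -0.707, 0.004]
contact_force: [-0.5, 0.4, -1.6]
opening: 0.259
```

Request:
arm_command(
  plan=[
    [0.01, 0.005, 0, 0, 0],
    [0.01, 0.005, 0, 0, 0],
    [0.01, 0.005, 0, 0, 0],
    [0.01, 0.004, 0, 0, 0],
    [0.01, 0.002, 0, 0, 0],
    [0.01, 0, 0, 0, 0],
    [0.01, 0, 0, 0, 0],
  ],
)

```text
clock: 27.6
tool_pos: [0.6408, -0.153, 0.0864]
eef_rot: [0.707, 0.004, -0.707, 0.004]
contact_force: [0.4, -0.4, -0.6]
opening: 0.263
```

Request:
arm_command(
  plan=[
    [0.01, 0.002, 0, 0, 0],
    [0.01, 0, 0, 0, 0],
    [0.01, 0, 0, 0, 0],
    [0.045, 0, 0, 0, 0],
    [0.045, 0, 0, 0, 0],
    [0.045, 0, 0, 0, 0],
    [0.045, -0.03, 0, 0, 0],
    [0.045, -0.05, 0, 0, 0],
    [0.045, -0.05, 0, 0, 0],
    [0.045, 0, 0, 0, 0],
    [0.045, 0, 0, 0, 0],
  ],
)

```text
clock: 28.98
tool_pos: [0.6402, -0.1523, 0.2134]
eef_rot: [-0.707, -0.005, 0.708, -0.004]
contact_force: [-1.0, 0.4, -0.2]
opening: 0.513
```

Run:
```python
from h import *
p,d,c,T=snap('wrist','wrist13.png');st=r.get_state();print(st['tool_pos'],np.degrees(phi(st)),abs(st['qd']).max(),st['opening'],st['contact_force'])
W=cloud(d,c,T);x,y,zz=W[...,0],W[...,1],W[...,2]
m=(zz>.102)&(zz<.13)&(abs(x-.64)<.03)&(abs(y+.153)<.03);q=W[m];print(m.sum(),q.mean(0),q[:,2].max(),cv2.minEnclosingCircle(q[:,:2].astype(np.float32)))
s=plan(.41,.185,.2,-71.3,grip=.045)
```

```text
[ 0.63977138 -0.15222001  0.21267631] -89.31580420121819 0.012210461863390924 0.5085384564947167 [ 0.31444893 -0.65073521 -0.42592354]
544 [ 0.64099467 -0.15266051  0.11078099] 0.11296665688719068 ((0.6400065422058105, -0.1527925580739975), 0.011882408522069454)
rows 8 [[0.045,0.002,-0.042,0.028,np.float64(-0.039)],[0.045,0.001,-0.044,0.027,np.float64(-0.039)],[0.045,0.002,-0.045,0.025,np.float64(-0.039)],[0.045,0.001,-0.045,0.023,np.float64(-0.039)],[0.045,0.002,-0.046,0.021,np.float64(-0.039)],[0.045,0.002,-0.048,0.019,np.float64(-0.039)],[0.045,0.001,-0.047,0.018,np.float64(-0.039)],[0.045,0.002,-0.049,0.016,np.float64(-0.039)]]
end [0.4096 0.1849 0.1997] -71.44
```

View pics/wrist13.png

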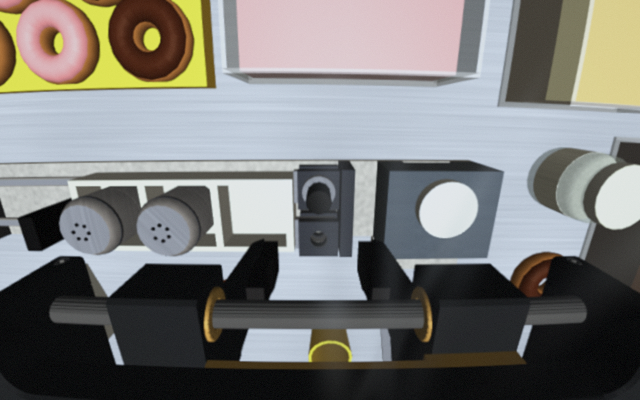

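Request:
arm_command(
  plan=[
    [0.045, 0, -0.042, 0.028, -0.039],
    [0.045, 0, -0.044, 0.027, -0.039],
    [0.045, 0, -0.045, 0.025, -0.039],
    [0.045, 0, -0.045, 0.023, -0.039],
    [0.045, 0, -0.046, 0.021, -0.039],
    [0.045, 0.005, -0.048, 0.019, -0.039],
    [0.045, 0.005, -0.047, 0.018, -0.039],
    [0.045, 0.005, -0.049, 0.005, -0.039],
    [0.045, 0, 0, 0, 0],
    [0.045, 0, 0, 0, 0],
    [0.045, 0, 0, 0, 0],
  ],
)

```text
clock: 30.4
tool_pos: [0.4217, 0.1857, 0.199]
eef_rot: [-0.698, -0.113, 0.698, -0.113]
contact_force: [0.2, 0.8, -0.3]
opening: 0.512
```

Run:
```python
from h import *
st=r.get_state();print(st['tool_pos'],np.degrees(phi(st)))
s=plan(.4222,.1897,.14,-71.3,grip=.045)
```

```text
[0.42166831 0.18571509 0.19902629] -71.61953677230606
rows 2 [[0.045,0.03,-0.002,-0.001,np.float64(-0.003)],[0.045,0.029,-0.002,-0.001,np.float64(-0.003)]]
end [0.4223 0.1901 0.14  ] -71.28
```

Request:
arm_command(
  plan=[
    [0.045, 0.03, -0.002, -0.001, -0.003],
    [0.045, 0.029, -0.002, -0.001, -0.002],
    [0.045, 0.03, 0, 0, 0],
    [0.045, 0.02, 0, 0, 0],
    [0.045, 0.015, 0, 0, 0],
    [0.045, 0, 0, 0, 0],
    [0.045, 0, 0, 0, 0],
    [0.01, 0, 0, 0, 0],
    [0.01, 0, 0, 0, 0],
    [0.01, 0, 0, 0, 0],
    [0.01, 0, 0, 0, 0],
    [0.01, 0, 0, 0, 0],
  ],
)

```text
clock: 31.9
tool_pos: [0.4226, 0.1907, 0.0758]
eef_rot: [0.698, 0.115, -0.697, 0.116]
contact_force: [1.1, -4.5, 6.2]
opening: 0.261
```

Run:
```python
from h import *
st=r.get_state();print(st['tool_pos'],np.degrees(phi(st)),st['opening'],st['contact_force'])
q=st['tool_pos'];s=plan(q[0],q[1],.205,None,grip=.01);s=plan(.585,-.1537,.205,-89.3,start=s,grip=.01)
```

```text
[0.42264774 0.19071491 0.07575974] -71.24568353894597 0.2614788859337995 [ 1.09506857 -4.52497239  6.19138681]
rows 3 [[0.01,-0.043,0.0,-0.0,-0.0],[0.01,-0.043,0.0,-0.0,-0.0],[0.01,-0.043,0.0,-0.0,-0.0]]
end [0.4226 0.1907 0.2048] -71.25
rows 7 [[0.01,-0.0,0.054,-0.006,np.float64(0.045)],[0.01,-0.0,0.054,-0.009,np.float64(0.045)],[0.01,-0.0,0.053,-0.011,np.float64(0.045)],[0.01,-0.0,0.053,-0.013,np.float64(0.045)],[0.01,-0.0,0.052,-0.016,np.float64(0.045)],[0.01,-0.0,0.051,-0.018,np.float64(0.045)],[0.01,-0.0,0.051,-0.02,np.float64(0.045)]]
end [ 0.5849 -0.1541  0.2048] -89.29
```

Request:
arm_command(
  plan=[
    [0.01, -0.03, 0, 0, 0],
    [0.01, -0.05, 0, 0, 0],
    [0.01, -0.05, 0, 0, 0],
    [0.01, 0, 0.054, -0.006, 0.045],
    [0.01, 0, 0.054, -0.009, 0.045],
    [0.01, 0, 0.053, -0.011, 0.045],
    [0.01, 0, 0.053, -0.013, 0.045],
    [0.01, 0, 0.052, -0.016, 0.045],
    [0.01, 0, 0.051, -0.018, 0.045],
    [0.01, 0, 0.05, -0.02, 0.045],
    [0.01, 0, 0, 0, 0],
    [0.01, 0, 0, 0, 0],
  ],
)

```text
clock: 33.4
tool_pos: [0.5838, -0.1504, 0.2044]
eef_rot: [-0.706, -0.006, 0.708, -0.004]
contact_force: [-0.2, -0.1, -1.7]
opening: 0.263
```

Request:
arm_command(
  plan=[
    [0.01, 0.02, 0, 0, 0],
    [0.01, 0.025, 0, 0, 0],
    [0.01, 0, 0, 0, 0],
    [0.01, 0, 0, 0, 0],
  ],
)

```text
clock: 33.9
tool_pos: [0.5847, -0.1507, 0.1609]
eef_rot: [0.707, 0.006, -0.707, 0.005]
contact_force: [0.1, -0.8, -0.2]
opening: 0.258
```

Run:
```python
from h import *
p,d,c,T=snap('wrist','wrist14.png');st=r.get_state();print(st['tool_pos'],np.degrees(phi(st)),abs(st['qd']).max(),st['opening'],st['contact_force'])
cv2.imwrite('pics/w14z.png',cv2.resize(p[160:310,260:380,::-1],None,fx=4,fy=4,interpolation=cv2.INTER_CUBIC))
W=cloud(d,c,T);x,y,zz=W[...,0],W[...,1],W[...,2]
t=st['tool_pos']
v,u=np.mgrid[:400,:640]
m=(u>295)&(u<345)&(v>225)&(v<305)&(abs(y-t[1])<.011)&(abs(x-t[0])<.03)&(zz>t[2]+.002)&(zz<t[2]+.02);print(np.percentile(x[m],[50,99,99.8]))
```

```text
[ 0.5850295  -0.15119005  0.16119956] -89.14832723311206 0.007108552868455044 0.26367759429659754 [-0.66626165 -0.36915074 -2.63194635]
[0.59241165 0.5942671  0.59435389]
```

View pics/w14z.png

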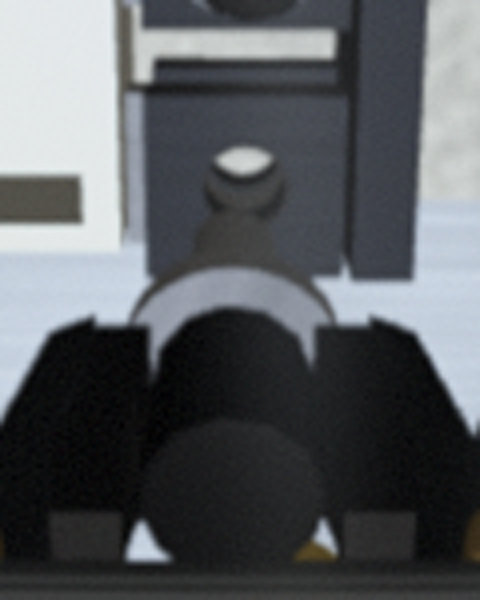

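Request:
arm_command(
  plan=[
    [0.01, 0.01, 0.0025, -0.0015, 0.003],
    [0.01, 0.01, 0, 0, 0],
    [0.01, 0, 0, 0, 0],
    [0.01, 0, 0, 0, 0],
    [0.01, 0, 0, 0, 0],
  ],
)

```text
clock: 34.58
tool_pos: [0.5862, -0.1544, 0.1404]
eef_rot: [0.707, 0.004, -0.707, 0.004]
contact_force: [-0.2, -0.2, -1.0]
opening: 0.263
```

Run:
```python
from h import *
p,d,c,T=snap('wrist','wrist15.png');st=r.get_state();print(st['tool_pos'],np.degrees(phi(st)),abs(st['qd']).max(),st['opening'],st['contact_force'])
cv2.imwrite('pics/w15z.png',cv2.resize(p[160:310,260:380,::-1],None,fx=4,fy=4,interpolation=cv2.INTER_CUBIC))
```

```text
[ 0.58619102 -0.15434856  0.14047634] -89.38300579676654 0.0026109670257227977 0.26355239078497544 [-0.52188433 -0.25696268 -1.5472401 ]
```

View pics/w15z.png

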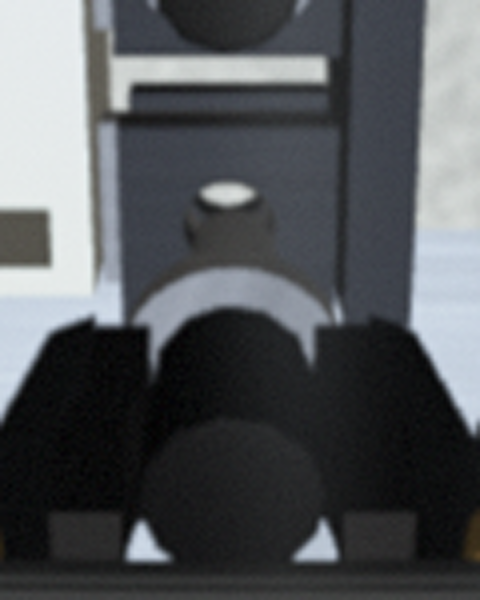

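Request:
arm_command(
  plan=[
    [0.01, 0.004, -0.0006, 0, 0],
    [0.01, 0.004, 0, 0, 0],
    [0.01, 0.003, 0, 0, 0],
    [0.01, 0, 0, 0, 0],
    [0.01, 0, 0, 0, 0],
  ],
)

```text
clock: 35.25
tool_pos: [0.586, -0.1537, 0.1292]
eef_rot: [0.707, 0.004, -0.707, 0.004]
contact_force: [0.3, -1.2, -1.6]
opening: 0.261
```

Request:
arm_command(
  plan=[
    [0.01, 0.004, 0, 0, 0],
    [0.01, 0.004, 0, 0, 0],
    [0.01, 0, 0, 0, 0],
    [0.01, 0, 0, 0, 0],
  ],
)

```text
clock: 35.75
tool_pos: [0.586, -0.1537, 0.1212]
eef_rot: [-0.707, -0.004, 0.707, -0.004]
contact_force: [-0.1, -0.4, -1.6]
opening: 0.261
```

Request:
arm_command(
  plan=[
    [0.01, 0.004, 0, 0, 0],
    [0.01, 0.004, 0, 0, 0],
    [0.01, 0.004, 0, 0, 0],
    [0.01, 0.003, 0, 0, 0],
    [0.01, 0, 0, 0, 0],
    [0.01, 0, 0, 0, 0],
  ],
)

```text
clock: 36.5
tool_pos: [0.5861, -0.1537, 0.1063]
eef_rot: [0.707, 0.004, -0.707, 0.004]
contact_force: [0.4, 0.6, -2.4]
opening: 0.262
```

Request:
arm_command(
  plan=[
    [0.01, 0.004, 0, 0, 0],
    [0.01, 0.004, 0, 0, 0],
    [0.01, 0.004, 0, 0, 0],
    [0.01, 0.004, 0, 0, 0],
    [0.01, 0.003, 0, 0, 0],
    [0.01, 0, 0, 0, 0],
    [0.01, 0, 0, 0, 0],
  ],
)

```text
clock: 37.38
tool_pos: [0.5861, -0.1537, 0.0873]
eef_rot: [0.707, 0.004, -0.707, 0.004]
contact_force: [0.4, 0.7, -1.1]
opening: 0.259
```

Request:
arm_command(
  plan=[
    [0.01, 0.002, 0, 0, 0],
    [0.01, 0, 0, 0, 0],
    [0.01, 0, 0, 0, 0],
    [0.045, 0, 0, 0, 0],
    [0.045, 0, 0, 0, 0],
    [0.045, 0, 0, 0, 0],
    [0.045, -0.03, 0, 0, 0],
    [0.045, -0.05, 0, 0, 0],
    [0.045, -0.05, 0, 0, 0],
    [0.045, 0, 0, 0, 0],
    [0.045, 0, 0, 0, 0],
  ],
)

```text
clock: 38.75
tool_pos: [0.5855, -0.1531, 0.2145]
eef_rot: [-0.707, -0.004, 0.707, -0.004]
contact_force: [0.5, -0.3, 0.5]
opening: 0.511
```

Run:
```python
from h import *
p,d,c,T=snap('wrist','wrist16.png');st=r.get_state();print(st['tool_pos'],np.degrees(phi(st)),abs(st['qd']).max(),st['opening'],st['contact_force'])
W=cloud(d,c,T);x,y,zz=W[...,0],W[...,1],W[...,2]
for cx in(.584,.64):
    m=(zz>.102)&(zz<.13)&(abs(x-cx)<.02)&(abs(y+.153)<.03);q=W[m];print(m.sum(),q.mean(0),q[:,2].max(),cv2.minEnclosingCircle(q[:,:2].astype(np.float32)))
    m=(zz>.074)&(zz<.084)&(abs(x-cx)<.024)&(abs(y+.153)<.02);q=W[m];print('flange',m.sum(),np.median(q[:,2]))
p,d,c,T=snap('top','top16.png')
W=cloud(d,c,T);x,y,z=W[...,0],W[...,1],W[...,2]
m=(z>.035)&(z<.062)&(abs(x-.37)<.08)&(abs(y+.28)<.08);print(m.sum(),cv2.minAreaRect(W[m][:,:2].astype(np.float32)))
cv2.imwrite('pics/top16z.png',cv2.resize(p[140:265,190:470,::-1],None,fx=2.85,fy=2.85,interpolation=cv2.INTER_CUBIC))
```

```text
[ 0.58516278 -0.1529827   0.21390731] -89.36667083694589 0.011778609247030883 0.5085519447944881 [ 0.08483532  0.15750288 -1.61754725]
538 [ 0.58507737 -0.15355644  0.11077824] 0.11380632777139371 ((0.5841439366340637, -0.15374688804149628), 0.011953146196901798)
flange 330 0.0773646464859033
582 [ 0.63956724 -0.1526498   0.11139381] 0.1142094831752768 ((0.6389697790145874, -0.1527896672487259), 0.011961891315877438)
flange 362 0.07754690512867785
85 ((0.36536115407943726, -0.28010284900665283), (0.04786049947142601, 0.02577480860054493), 7.827599048614502)
```

View pics/wrist16.png

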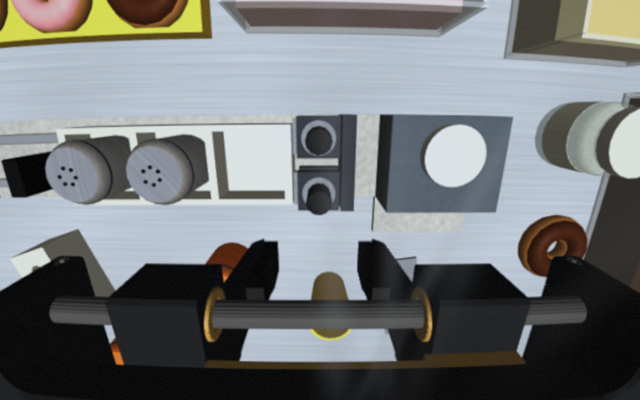

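View pics/top16z.png

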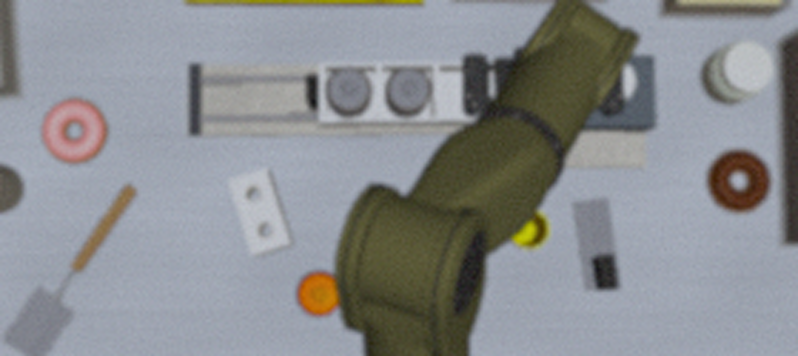

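Run:
```python
from h import *
s=plan(.335,-.285,.21,-82.5,grip=.045)
```

```text
rows 6 [[0.045,0.001,0.022,0.042,np.float64(-0.02)],[0.045,0.0,0.02,0.042,np.float64(-0.02)],[0.045,0.001,0.02,0.043,np.float64(-0.02)],[0.045,0.0,0.019,0.043,np.float64(-0.02)],[0.045,0.001,0.018,0.044,np.float64(-0.02)],[0.045,0.001,0.017,0.043,np.float64(-0.02)]]
end [ 0.3354 -0.2845  0.2096] -82.49
```

Request:
arm_command(
  plan=[
    [0.045, 0, 0.022, 0.042, -0.02],
    [0.045, 0, 0.02, 0.042, -0.02],
    [0.045, 0, 0.02, 0.043, -0.02],
    [0.045, 0, 0.019, 0.043, -0.02],
    [0.045, 0, 0.018, 0.044, -0.02],
    [0.045, 0, 0.017, 0.043, -0.02],
    [0.045, 0, 0, 0, 0],
    [0.045, 0, 0, 0, 0],
    [0.045, 0, 0, 0, 0],
  ],
)

```text
clock: 39.98
tool_pos: [0.3375, -0.2843, 0.2147]
eef_rot: [-0.705, -0.047, 0.706, -0.047]
contact_force: [-0.3, -0.7, 0.3]
opening: 0.511
```

Run:
```python
from h import *
p,d,c,T=snap('wrist','wrist17.png');st=r.get_state();print(st['tool_pos'],np.degrees(phi(st)),abs(st['qd']).max(),st['q'].round(2))
W=cloud(d,c,T);x,y,z=W[...,0],W[...,1],W[...,2]
m=(z>.042)&(z<.06)&(abs(x-.37)<.06)&(abs(y+.28)<.06);print(m.sum(),cv2.minAreaRect(W[m][:,:2].astype(np.float32)),W[m].mean(0))
```

```text
[ 0.33748978 -0.2843535   0.21481262] -82.35714698633048 0.00536927282508091 [ 0.34  0.53  0.39  2.14 -0.39  0.54 -0.41]
945 ((0.3643762767314911, -0.282119482755661), (0.04638826474547386, 0.023864997550845146), 8.50837230682373) [ 0.36504974 -0.28225353  0.04924796]
```

View pics/wrist17.png

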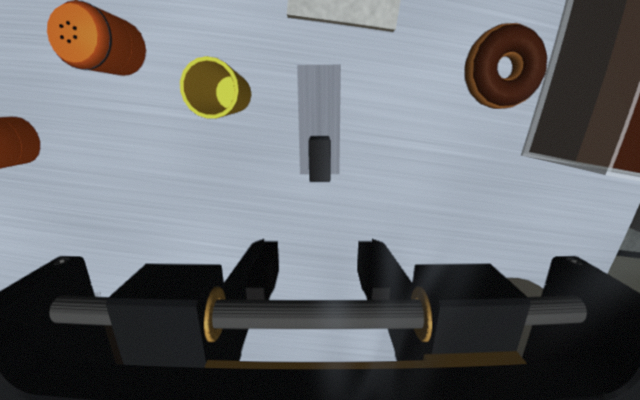

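Run:
```python
from h import *
T=np.load('pics/wrist17.npz')['T']
P=pix([(298,66),(340,65),(340,174),(300,174)],.005,'wrist',T)[:,:2];print(P.round(4))
tip=(P[0]+P[1])/2;re=(P[2]+P[3])/2;v=tip-re;print(v,np.degrees(np.arctan2(v[1],v[0])),np.linalg.norm(v))
u=v/np.linalg.norm(v);print('origin from tip',tip-.104*u)
G=pix([(310,136),(330,136)],.05,'wrist',T)[:,:2];print('grip front',G)
s=plan(.3645,-.2822,.12,-82,grip=.045);s=plan(.3645,-.2822,.028,-82,start=s,grip=.045)
```

```text
[[ 0.4621 -0.2446]
 [ 0.4696 -0.2921]
 [ 0.3438 -0.3117]
 [ 0.3371 -0.2616]]
[0.12541549 0.01829724] 8.300493116885745 0.12674317820120956
origin from tip [ 0.3629398  -0.28335572]
grip front [[ 0.38917704 -0.26890724]
 [ 0.39201306 -0.28998134]]
rows 2 [[0.045,0.047,0.001,-0.014,np.float64(-0.003)],[0.045,0.048,0.0,-0.013,np.float64(-0.003)]]
end [ 0.3644 -0.2817  0.1198] -82.01
rows 2 [[0.045,0.046,0.0,-0.0,np.float64(-0.0)],[0.045,0.046,0.0,-0.0,np.float64(-0.0)]]
end [ 0.3644 -0.2817  0.0278] -82.01
```

Request:
arm_command(
  plan=[
    [0.045, 0.047, 0.001, -0.014, -0.006],
    [0.045, 0.048, 0, -0.013, -0.006],
    [0.045, 0.04, 0, 0, 0],
    [0.045, 0.03, 0, 0, 0],
    [0.045, 0, 0, 0, 0],
    [0.045, 0, 0, 0, 0],
  ],
)

```text
clock: 40.78
tool_pos: [0.3638, -0.2825, 0.0508]
eef_rot: [0.706, 0.051, -0.705, 0.051]
contact_force: [0.7, 0.1, -0.2]
opening: 0.515
```

Run:
```python
from h import *
st=r.get_state();print(st['tool_pos'],np.degrees(phi(st)))
s=plan(.364,-.2825,.022,-81.7,grip=.045)
```

```text
[ 0.36384344 -0.28249951  0.0508142 ] -81.77549336366984
moving
rows 1 [[0.045,0.029,0.0,-0.0,np.float64(-0.001)]]
end [ 0.3638 -0.2825  0.0218] -81.72
```

Request:
arm_command(
  plan=[
    [0.045, 0.015, 0, 0, 0],
    [0.045, 0.014, 0, 0, 0],
    [0.045, 0, 0, 0, 0],
    [0.01, 0, 0, 0, 0],
    [0.01, 0, 0, 0, 0],
    [0.01, 0, 0, 0, 0],
    [0.01, 0, 0, 0, 0],
    [0.01, 0, 0, 0, 0],
  ],
  force=50,
)

```text
clock: 41.78
tool_pos: [0.3636, -0.2828, 0.0219]
eef_rot: [0.706, 0.05, -0.705, 0.051]
contact_force: [0.5, -0.4, 6.7]
opening: 0.267
```

Run:
```python
from h import *
st=r.get_state();print(st['tool_pos'],np.degrees(phi(st)),st['opening']*88,st['contact_force'])
```

```text
[ 0.36364742 -0.28278478  0.02186396] -81.81656284702133 23.52753093945921 [ 0.53742704 -0.35053562  6.67472495]
```

Request:
arm_command(
  plan=[
    [0.01, -0.008, 0, 0, 0],
    [0.01, -0.01, 0, 0, 0.03],
    [0.01, -0.008, 0, 0, 0.05],
    [0.01, 0, 0.001, 0, 0.051],
    [0.01, 0, 0.002, 0, 0],
    [0.01, 0, 0, 0, 0],
    [0.01, 0, 0, 0, 0],
  ],
)

```text
clock: 42.65
tool_pos: [0.3632, -0.2854, 0.0469]
eef_rot: [-0.707, -0.004, 0.707, -0.004]
contact_force: [0.5, 0.4, -3.2]
opening: 0.268
```

Run:
```python
from h import *
p,d,c,T=snap('wrist','wrist18.png');st=r.get_state();print(st['tool_pos'],np.degrees(phi(st)),st['opening']*88,st['contact_force'],abs(st['qd']).max())
cv2.imwrite('pics/w18z.png',cv2.resize(p[40:290,230:410,::-1],None,fx=2.4,fy=2.4,interpolation=cv2.INTER_CUBIC))
W=cloud(d,c,T);x,y,z=W[...,0],W[...,1],W[...,2];t=st['tool_pos']
for a in np.arange(.03,.11,.01):
    m=(abs(x-t[0]-a)<.005)&(abs(y-t[1])<.035)&(z>.008)&(z<.06);q=W[m]
    print(round(a,2),m.sum(),np.median(q[:,2]).round(4),np.percentile(q[:,1],[1,50,99]).round(4))
m=(abs(y-t[1])<.01)&(z>.012)&(z<.05)&(x>t[0]);print(x[m].max(),np.percentile(x[m],99))
```

```text
[ 0.36320165 -0.28536185  0.04697324] -89.32281875197378 23.57016970826483 [-0.20562151 -0.26139223 -2.07142438] 0.001875567419327518
0.03 1555 0.0295 [-0.3092 -0.2857 -0.2602]
0.04 1438 0.0294 [-0.309  -0.2844 -0.26  ]
0.05 1503 0.0293 [-0.309  -0.2843 -0.2599]
0.06 1588 0.0294 [-0.309  -0.2842 -0.2598]
0.07 1682 0.0294 [-0.3088 -0.2835 -0.2596]
0.08 1749 0.0293 [-0.3088 -0.2844 -0.2596]
0.09 1827 0.0293 [-0.3087 -0.2843 -0.2598]
0.1 1833 0.0292 [-0.3084 -0.2843 -0.2596]
0.4680434548477725 0.4671937641336138
```

View pics/w18z.png

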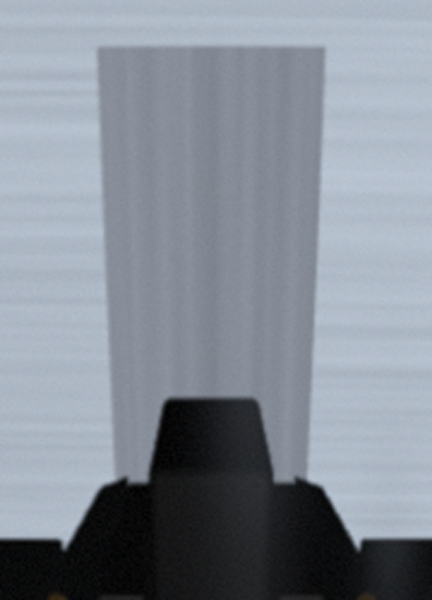

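Request:
arm_command(
  plan=[
    [0.01, 0, 0, -0.03, 0],
    [0.01, 0, 0, 0, 0],
    [0.01, 0, 0, 0, 0],
  ],
)

```text
clock: 43.08
tool_pos: [0.3927, -0.2848, 0.047]
eef_rot: [-0.707, -0.004, 0.707, -0.004]
contact_force: [-0.8, -0.8, -2.0]
opening: 0.265
```

Run:
```python
from h import *
p,d,c,T=snap('wrist','wrist19.png');st=r.get_state();print(st['tool_pos'],np.degrees(phi(st)),st['contact_force'],abs(st['qd']).max())
cv2.imwrite('pics/w19z.png',cv2.resize(p[0:200,180:460,::-1],None,fx=2.8,fy=2.8,interpolation=cv2.INTER_CUBIC))
```

```text
[ 0.39227214 -0.28490386  0.04706829] -89.34800637735601 [-1.41956785 -0.41545464 -2.7278359 ] 0.007952353284802281
```

View pics/w19z.png

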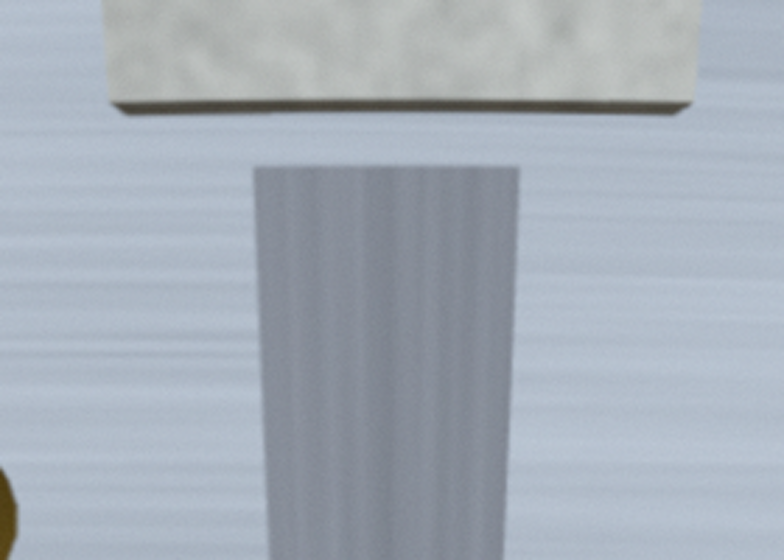

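Run:
```python
from h import *
T=np.load('pics/wrist19.npz')['T']
f=lambda X,Y:((X+.5)/2.8-.5+180,(Y+.5)/2.8-.5)
A=pix([f(108,101),f(694,101)],.012,'wrist',T);B=pix([f(254,167),f(519,167),f(503,550),f(269,550)],.0297,'wrist',T)
print(A.round(4),A.mean(0),B.round(4),B[:2].mean(0),B[2:].mean(0))
```

```text
[[ 0.5122 -0.2264  0.012 ]
 [ 0.5138 -0.346   0.012 ]] [ 0.51299723 -0.28620391  0.012     ] [[ 0.4967 -0.2587  0.0297]
 [ 0.4973 -0.3081  0.0297]
 [ 0.4228 -0.309   0.0297]
 [ 0.4222 -0.2594  0.0297]] [ 0.49702719 -0.28340434  0.0297    ] [ 0.42252472 -0.28421566  0.0297    ]
```

Request:
arm_command(
  plan=[
    [0.01, 0.01, 0.003, 0, 0],
    [0.01, 0, 0, -0.01, 0],
    [0.01, 0, 0, -0.02, 0],
    [0.01, 0, 0, -0.02, 0],
    [0.01, 0, 0, -0.01, 0],
    [0.01, 0, 0, 0, 0],
    [0.01, 0, 0, 0, 0],
  ],
)

```text
clock: 44.0
tool_pos: [0.4522, -0.2874, 0.0371]
eef_rot: [-0.707, -0.004, 0.708, -0.004]
contact_force: [-0.8, 0.0, -1.3]
opening: 0.267
```

Run:
```python
from h import *
p,d,c,T=snap('wrist','wrist20.png');st=r.get_state();print(st['tool_pos'],np.degrees(phi(st)),st['contact_force'],abs(st['qd']).max())
cv2.imwrite('pics/w20z.png',cv2.resize(p[0:240,180:460,::-1],None,fx=2.5,fy=2.5,interpolation=cv2.INTER_CUBIC))
```

```text
[ 0.45216817 -0.28749103  0.0371449 ] -89.38503170405036 [-1.49622485 -0.97952458 -2.75352111] 0.003575907025053884
```

View pics/w20z.png

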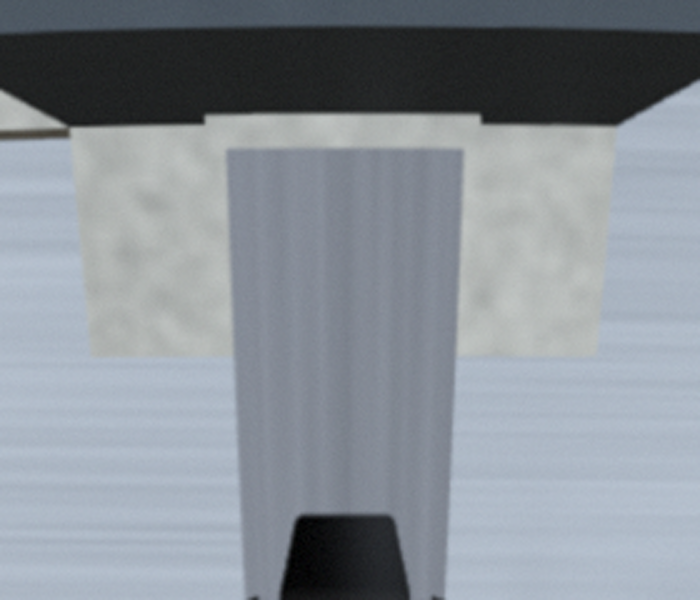

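Request:
arm_command(
  plan=[
    [0.01, 0, 0, -0.01, 0],
    [0.01, 0, 0, -0.01, 0],
    [0.01, 0, 0, -0.01, 0],
    [0.01, 0, 0, -0.01, 0],
    [0.01, 0, 0, -0.01, 0],
    [0.01, 0, 0, -0.01, 0],
    [0.01, 0, 0, -0.01, 0],
    [0.01, 0, 0, -0.01, 0],
    [0.01, 0, 0, 0, 0],
    [0.01, 0, 0, 0, 0],
  ],
)

```text
clock: 45.3
tool_pos: [0.5328, -0.2865, 0.0371]
eef_rot: [-0.707, -0.004, 0.707, -0.004]
contact_force: [1.1, 0.4, -3.1]
opening: 0.267
```

Request:
arm_command(
  plan=[
    [0.01, 0.0015, 0, -0.002, 0],
    [0.01, 0, 0, -0.002, 0],
    [0.01, 0, 0, -0.001, 0],
    [0.01, 0, 0, -0.001, 0],
    [0.01, 0, 0, -0.001, 0],
    [0.01, 0, 0, 0, 0],
    [0.01, 0, 0, 0, 0],
  ],
)

```text
clock: 46.18
tool_pos: [0.5382, -0.2864, 0.0356]
eef_rot: [-0.706, -0.004, 0.708, -0.004]
contact_force: [-5.6, 0.2, 0.8]
opening: 0.269
```

Request:
arm_command(
  plan=[
    [0.01, 0, 0, -0.0015, 0],
    [0.01, 0, 0, 0, 0],
    [0.01, 0, 0, 0, 0],
  ],
)

```text
clock: 46.55
tool_pos: [0.5383, -0.2863, 0.0355]
eef_rot: [-0.705, -0.004, 0.709, -0.003]
contact_force: [-7.6, -0.2, 1.5]
opening: 0.27
```

Request:
arm_command(
  plan=[
    [0.01, 0, 0, 0.003, 0],
    [0.01, 0, 0, 0, 0],
    [0.045, 0, 0, 0, 0],
    [0.045, 0, 0, 0, 0],
    [0.045, 0, 0, 0, 0],
    [0.045, -0.03, 0, 0, 0],
    [0.045, -0.05, 0, 0, 0],
    [0.045, -0.05, 0, 0.01, 0],
    [0.045, -0.03, 0, 0.05, 0],
    [0.045, 0, 0, 0.05, 0],
    [0.045, 0, 0, 0.05, 0],
    [0.045, 0, 0, 0, 0],
  ],
)

```text
clock: 48.05
tool_pos: [0.375, -0.2883, 0.1963]
eef_rot: [-0.706, -0.003, 0.708, -0.002]
contact_force: [0.0, -0.1, 0.1]
opening: 0.513
```

Request:
arm_command(
  plan=[
    [0.045, 0, 0, 0, 0],
    [0.045, 0, 0, 0, 0],
    [0.045, 0, 0, 0, 0],
  ],
)

```text
clock: 48.42
tool_pos: [0.38, -0.2883, 0.1955]
eef_rot: [0.707, 0.005, -0.707, 0.005]
contact_force: [-0.6, -0.8, 1.1]
opening: 0.514
```

Run:
```python
from h import *
p,d,c,T=snap('wrist','wrist21.png');st=r.get_state();print(st['tool_pos'],np.degrees(phi(st)),st['contact_force'],abs(st['qd']).max())
W=cloud(d,c,T);x,y,z=W[...,0],W[...,1],W[...,2]
m=(z>.055)&(z<.069)&(abs(x-.54)<.035)&(abs(y+.286)<.03)&(x<.568);q=W[m];print(m.sum(),cv2.minAreaRect(q[:,:2].astype(np.float32)),q.mean(0),q.min(0),q.max(0))
p,d,c,T=snap('top','top21.png')
cv2.imwrite('pics/top21z.png',cv2.resize(p[140:265,190:470,::-1],None,fx=2.85,fy=2.85,interpolation=cv2.INTER_CUBIC))
W=cloud(d,c,T);x,y,z=W[...,0],W[...,1],W[...,2]
m=(z>.066)&(z<.082)&(abs(x-.6)<.1)&(y<-.2)&(y>-.37);print('headtop',cv2.minAreaRect(W[m][:,:2].astype(np.float32)))
m=(z>.055)&(z<.067)&(abs(x-.54)<.035)&(abs(y+.286)<.03);print(m.sum(),cv2.minAreaRect(W[m][:,:2].astype(np.float32)))
```

```text
[ 0.37970365 -0.28823427  0.19548468] -89.24859676496114 [0.05796199 0.52334111 0.04868751] 0.007418977938606052
1320 ((0.5332832932472229, -0.28618624806404114), (0.037423815578222275, 0.024316223338246346), 0.0687786415219307) [ 0.53279446 -0.28616375  0.06121852] [ 0.51456866 -0.29834401  0.05506054] [ 0.55200966 -0.27401727  0.06394294]
headtop ((0.591126024723053, -0.2833162844181061), (0.12083080410957336, 0.14696773886680603), 89.88565826416016)
69 ((0.5458013415336609, -0.2841503620147705), (0.024611087515950203, 0.05519887059926987), 88.98753356933594)
```

View pics/wrist21.png

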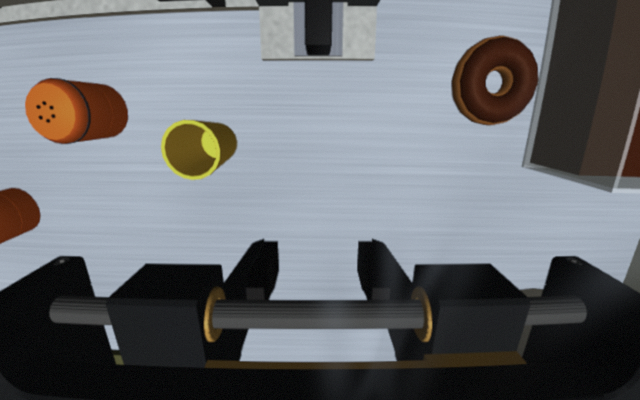

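View pics/top21z.png

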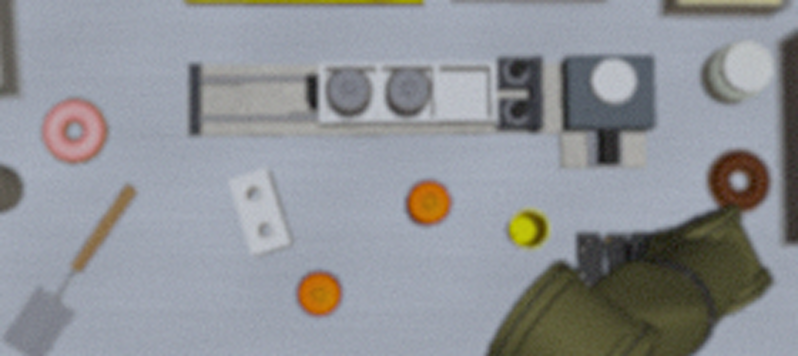

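Run:
```python
from h import *
p,d,c,T=snap('top')
W=cloud(d,c,T);x,y,z=W[...,0],W[...,1],W[...,2]
m=(z>.115)&(z<.14)&(abs(x-.608)<.03)&(y>.117)&(y<.15);print('post',cv2.minAreaRect(W[m][:,:2].astype(np.float32)))
for cy in(.075,-.003):
    m=(np.hypot(x-.609,y-cy)<.034)&(z>.1)&(z<.13);print('shaker',cy,cv2.minEnclosingCircle(W[m][:,:2].astype(np.float32)),z[m].max())
for cx in(.585,.641):
    m=(z>.1)&(z<.125)&(abs(x-cx)<.02)&(abs(y+.152)<.02);print('pin',W[m].mean(0),m.sum())
r.finish_job();print(r.get_state()['clock'])
```

```text
post ((0.607739269733429, 0.1252758502960205), (0.0344465970993042, 0.015258639119565487), 0.35132113099098206)
shaker 0.075 ((0.6089962720870972, 0.07776083797216415), 0.03136720508337021) 0.12561059495902716
shaker -0.003 ((0.6099696755409241, -0.003472765674814582), 0.03163343295454979) 0.12326314832179364
pin [ 0.58402929 -0.15196754  0.1117774 ] 30
pin [ 0.63980636 -0.15091254  0.11158563] 30
the job is handed in; nothing more can be done
the job is handed in; nothing more can be done
```

The sprinkle slide is ready and I handed the job in, last clock reading about 48 s of the 208 s allowed. The hand-in gives no verdict, so the points below are from my own last checks.

- **Shakers:** only two were on the bench. Both stand upright in the two trailing pockets, within about 3 mm of the pocket centres.
- **Carrier:** I pushed it until it stopped moving under 19 N. The push post had moved from y = 0.265 to 0.125, which is the full 140 mm.
- **Pins:** both went into the forks with no noticeable resistance. The grip tops read about 0.112 m and the flange tops about 0.0775 m, against 0.112 m and 0.078 m expected when seated.
- **Blade:** it is fully in the slot, with the grip block within about 1 mm of the head's face and about 0.5 mm off the slot centre, lying flat and straight.
- **Bystanders:** the orange look-alikes, cup, doughnuts, jar and spatula were not touched and showed no movement in the last pictures. The spray bottle was outside the final close-up, so I did not recheck it.
- **Disagreements:** the top and wrist cameras differed by 1–2 mm throughout, so I relied on the wrist camera for the fits. One blurred side view made a pocket look empty. The top view showed both shakers in place.

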